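# Crank a board frame closed on a circuit board

## Task

Clamp the circuit board in the board frame: take the loose crank from the tool block, fit it fully home on the hidden hex down inside the frame's black guard tube (feel for the flats), then wind it clockwise until the moving rail has pushed the board against the sprung clamp bar and pressed that bar about half way back; never wind the bar back to its stop. Leave the crank seated on the hex and the board lying flat on both ledges, and do not disturb the other things on the bench.

Things in the scene. Friction and masses are not known exactly. Their poses are not given: they have to be found in the camera images.
- frame: Adjustable-width board frame of aluminium rails, fixed on the bench. Origin: on the bench (z = 0) on the vertical drive axis, under the grey gearbox at one corner (82 mm square foot, body 66 mm square, 50 mm high); z up. The frame reaches 245 mm along its own +x, 270 mm along its -y, 42 mm along +y and -x; its rails stay below 76 mm height
- drive_mouth (a point): Centre of the upper rim of the black guard tube on the gearbox, on the drive axis, 86 mm above the bench. The tube is 40 mm inside, 50 mm outside and 36 mm deep; the drive hex stands hidden in it
- hex_foot (a point): Centre of the collar at the foot of the drive hex, on the drive axis, 50 mm above the bench. The hex is 22 mm across flats and rises 18 mm above this point, with a 5 mm cone tip on top that centres a socket. Its turned angle is not told and differs each time. It needs about 0.18 N m to turn and stays where it is left. Clockwise from above moves the rail towards the bar, 20 mm a turn
- crank: Loose steel crank, 0.4 kg, socket-down in the tool block. Origin: centre of the socket's open lower end; z up its axis; x along the arm to the handle. Hex socket 24 mm across flats, 30 mm deep, flats facing +-x and every 60 degrees; 37 mm over its outer corners. Arm 20 mm wide, z 48 to 60 mm, x -15 to 87 mm. Origin 50 mm above the bench when seated, 68 mm when resting on the hex's corners
- wrench_head (a point): Middle of the crank's square wrench head, 22 mm square, faces along the crank's x and y, standing on the arm over the socket's axis, z 60 to 98 mm in the crank's frame; this point is at z = 80 mm there. The place to grip for lifting and seating
- handle_mid (a point): Middle of the crank's upright handle: black, round, 26 mm diameter, free to spin on its pin, z 62 to 120 mm in the crank's frame; this point is at x = 75 mm, z = 92 mm there. The place to grip for winding, on a circle of 75 mm radius
- tool_block: Black block fixed to the bench, 50 mm high, 80 mm in its own x. Origin: on the bench under the centre of the crank's hole (40 mm diameter, 30 mm deep, so the crank's lower end starts 20 mm above the bench). It runs from 35 mm along its -y to 145 mm along its +y, where three small drivers stand (up to 128 mm high, 105 mm and more from the hole)
- bar (a joint): How far the sprung clamp bar along the frame's fixed rail (its +x side) is pressed back, m: 0 at rest, 0.016 at its stop (touching the fixed rail); half way is 0.008, seen from above as an 8 mm gap between bar and fixed rail. Its spring gives 2 N at rest, 8 N at the stop
- rail (a joint): Travel of the moving rail (on the gearbox's side) from fully open, m, growing towards the bar; tied to the drive hex at 20 mm a turn. The board touches both rail and resting bar at about 0.018
- board: Green circuit board, 120 x 180 x 3.2 mm, 0.18 kg, with white headers and chips, lying loose on the ledges of both rails, its long side along the frame's y. Origin: centre of its underside, 60 mm above the bench; z up
- solder_spool: Bystander: spool of solder, 56 mm diameter, 45 mm high; origin at its underside
- flux_bottle: Bystander: clear bottle, 44 mm diameter, 100 mm high; origin at its underside
- tape_roll: Bystander: roll of tape lying flat, 60 mm diameter, 19 mm high; origin at its underside
- driver: Bystander: screwdriver lying down, 150 mm long
- brush: Bystander: brush lying down, 160 mm long
- spare_board: Bystander: second circuit board, 120 x 180 x 5 mm, lying on the bench; origin at its underside
- header_bin: Bystander: open grey bin of white headers, 100 x 75 x 45 mm; origin at its underside
There are look-alikes about, which are no part of the job. What is shaped like the crank but pink or purple is not meant.

How it is judged:
By the outcome, as a careful person would: the job done as asked, in the order asked, and still so for the second after the job is handed in, with the robot touching nothing.
It also fails if it takes over 67 s, if anything falls off the work surface, if the arm or the gripper's body presses on something with over 40 N, if the wrist force passes 120 N, or if a joint passes its speed limit or range.

## Robot

A 6-joint arm with a two-finger parallel gripper is mounted at the origin on the work surface. World frame = base frame: x ahead of the robot, y to its left, z up, the work surface at z = 0. Lengths are in m, angles in rad, forces in N, time in s.
With the tool pointing down it reaches from about 0.425 to 0.95 m from the base axis. Payload 3.5 kg.
Tool frame: the origin (TCP) lies midway between the tips of the shut fingers; the grasp point (between the pads) lies 19 mm behind it (ctrl.pinch_z is the z of the grasp point in the tool frame, in m); z points along the fingers, y is the direction in which the jaws open and shut (so a half turn about z gives the same grasp; the last joint's range is limited). The gripper opens to 85 mm and grips with 20 to 120 N. Pads are 22 mm wide; open, the fingers measure 114 mm over their backs; the gripper's body (76 mm by 85 mm) begins 54 mm behind the grasp point. The pads swing forward as they close: fully open they stand 13 mm farther back than shut.
Start: joints at [-1.293, 0.286, 1.577, -0, 1.279, -0.15], TCP at [0.28, -0.614, 0.231] pointing down, gripper open.
Joint ranges: [-2.77, 2.77], [-0.9, 2.22], [0.21, 2.48], [-1.53, 4.67], [0.24, 2.81], [-2.84, 2.84]. Speed limits (rad/s): [2.79, 2.79, 3.14, 3.14, 3.14, 3.14].

## Interface

Orientations are given as a unit quaternion [w, x, y, z].
In Python, from cell import get_state, vision, job, ctrl gives the robot as it stands.
- The arm moves only by the tool arm_command, never from a script. Its argument "steps" is a list of rows, each a list of 3 entries, a list of its own where there are three numbers: the turn, a rotation vector about the tool's x, y, z in rad, then the shift along the tool's x, y, z in m, then the closure, from -1 (fully open) to 1 (shut). A call has 1 to 20 rows; each row is the pose to reach, as a shift and turn from the pose commanded when the call began, along the tool's axes at that moment; what a row does not reach only later rows make up. A row lasts 1/12 s, in which the tool goes at most 41.7 mm and 7.16 degrees, less where a joint would pass 70% of its speed; a pose out of reach is approached as far as the arm can. A call with a gripper value outside its range is refused whole. The fingers move at their own pace and stop on an object; "newtons" is the grip in N (left out, the last holds). Time passes only in rows, so rows that repeat a pose let the fingers close. It gives the time, the measured TCP pose, the force and the opening at its end, in the units of the state.
- get_state(): the state, without advancing time (a new reading comes with each control period).
- vision.camera(name): name is "side" or "top" or "wrist"; returns a dict with "frame" (400x640x3 uint8, red, green, blue), "z_map" (400x640 float32, m along the optical axis (not along the pixel's ray), 0 where there is no reading), "intrinsics" (3x3 intrinsics, pixels), "eye" and "orientation" of the camera in the world. Camera axes: x right, y down, z forward; pixel columns grow to the right and rows downward; lengths in m; the calibration is good to about 2 mm. A picture is of the moment at which its call begins.
- job.finish_job(): hands the job in, once; it reports no verdict.
The state is a dict: "time": time; "joints": joint angles; "dq": joint speeds; "effort": joint torques, N m; "tool_pos": TCP position; "eef_rot": TCP orientation; "wrist_force": force on the tool from outside, world axes, zero at the start; "moment": the same for the moment, N m; "opening": finger opening in m.
Only numpy, scipy, OpenCV 4.12 (cv2) and the standard library are available. Lean on these libraries where they do the work, as an engineer would, in place of code of your own. Each camera call takes 0.05 s, during which the arm holds its last target.

## Working session

There is one attempt and no reset: what is moved stays moved. The work goes in short steps, Python scripts to look and compute and a tool call to move; the robot and the scene stay as the last step left them, time stands still between calls to the robot, and variables do not carry over. Pictures are saved under pics/ and viewed, and the job is handed in when it is done.

Besides the shell and the picture viewer there is one more tool, called after "Request:" in YAML: its name, and indented under it one key for each argument. arm_command: Moves the arm, as the interface text tells. Its arguments: {"type":"object","properties":{"steps":{"type":"array","items":{"type":"array"}},"newtons":{"type":"number"}},"required":["steps"]}

```bash
ls; mkdir -p pics; cat > h.py <<'E'
import numpy as np, cv2
from cell import get_state, vision, job, ctrl
from scipy.spatial.transform import Rotation as R
def Rq(q): return R.from_quat([q[1],q[2],q[3],q[0]])
def shot(name,fn):
    c=vision.camera(name); cv2.imwrite('pics/'+fn+'.png',c['frame'][:,:,::-1])
    np.savez('pics/'+fn+'.npz',**{k:np.array(v) for k,v in c.items()}); return c
def load(fn): return dict(np.load('pics/'+fn+'.npz'))
def ray(c,u,v):
    K=c['intrinsics']; d=np.array([(u-K[0,2])/K[0,0],(v-K[1,2])/K[1,1],1.]); return Rq(c['orientation']).apply(d)
def plane(c,u,v,z):
    d=ray(c,u,v); e=c['eye']; return e+d*(z-e[2])/d[2]
def pt(c,u,v):
    return c['eye']+ray(c,u,v)*c['z_map'][int(round(v)),int(round(u))]
def proj(c,p):
    q=Rq(c['orientation']).inv().apply(np.array(p)-c['eye']); K=c['intrinsics']; return K[0,0]*q[0]/q[2]+K[0,2],K[1,1]*q[1]/q[2]+K[1,2]
def cloud(c):
    K=c['intrinsics']; v,u=np.mgrid[0:400,0:640]; z=c['z_map']
    P=np.stack([(u-K[0,2])/K[0,0]*z,(v-K[1,2])/K[1,1]*z,z],-1)
    return Rq(c['orientation']).apply(P.reshape(-1,3)).reshape(400,640,3)+c['eye']
E
python3 - <<'E'
from h import *
for n in('top','side','wrist'):
    c=shot(n,n+'0'); print(n,c['eye'],c['orientation'],c['intrinsics'].tolist() if hasattr(c['intrinsics'],'tolist') else c['intrinsics'])
print(get_state(), ctrl.pinch_z)
E
```

```text
pics
top [0.3029592  0.10174744 1.17548496] [ 0.06025754 -0.70079609  0.70695195 -0.07397841] [[373.2800824684048, 0.0, 324.454388926973], [0.0, 373.2800824684048, 196.56034372013377], [0.0, 0.0, 1.0]]
side [0.37434409 0.93562465 1.00296707] [ 0.02362539 -0.08620229  0.9237268  -0.37247792] [[439.72466945808134, 0.0, 313.2311463859066], [0.0, 439.72466945808134, 202.93619247322226], [0.0, 0.0, 1.0]]
wrist [ 0.35399488 -0.57839132  0.37175651] [ 0.13602814  0.83008581 -0.53350441 -0.08847001] [[331.0342284512397, 0.0, 320.6047692385022], [0.0, 331.0342284512397, 196.38485766451367], [0.0, 0.0, 1.0]]
{'time': 0.15, 'joints': array([-1.29296664e+00,  2.87005361e-01,  1.57786223e+00,  3.06077675e-05,
        1.27863015e+00, -1.49990339e-01]), 'dq': array([-0.0002647 , -0.00131229, -0.00453023,  0.00012717, -0.00011935,
        0.00036397]), 'effort': array([ 8.24067793e-04, -4.06599998e+01, -2.93140465e+01, -1.15456351e-04,
        3.98215096e-03,  4.16469035e-06]), 'tool_pos': array([ 0.27994321, -0.61363399,  0.2302245 ]), 'eef_rot': array([-9.51534856e-04,  9.77208855e-01,  2.12277993e-01, -4.62236520e-05]), 'wrist_force': array([ 0.3372963 ,  0.86935356, -0.57481066]), 'moment': array([ 0.03463386, -0.05522792,  0.04298395]), 'opening': 0.08550581334943189} -0.0187
```

View pics/top0.png

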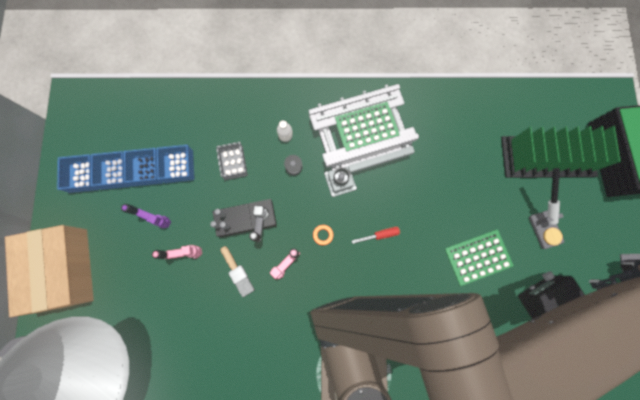

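View pics/side0.png

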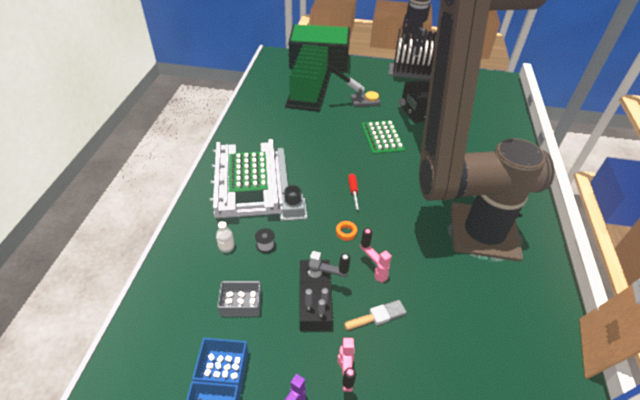

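View pics/wrist0.png

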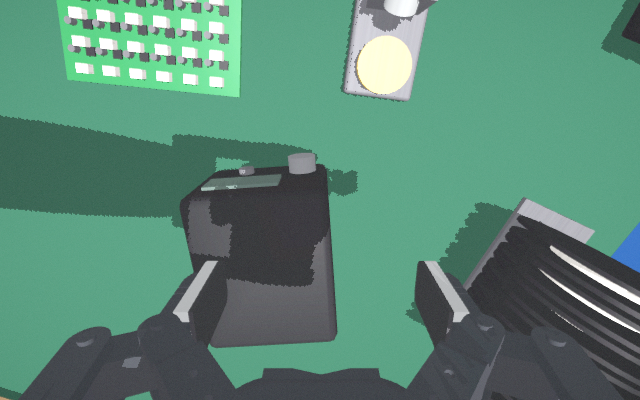

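The top view shows the steel crank in the tool block, with its head near (258,212) and handle near (255,236). The gearbox tube is at (341,178). Next I'll zoom in and measure.

```bash
python3 - <<'E'
from h import *
t=load('top0'); s=load('side0')
a=cv2.resize(t['frame'][185:255,200:300],None,fx=5,fy=5,interpolation=cv2.INTER_CUBIC)
b=cv2.resize(t['frame'][80:200,300:420],None,fx=4,fy=4,interpolation=cv2.INTER_CUBIC)
cc=cv2.resize(s['frame'][140:230,200:320],None,fx=5,fy=5,interpolation=cv2.INTER_CUBIC)
d=cv2.resize(s['frame'][240:340,290:360],None,fx=5,fy=5,interpolation=cv2.INTER_CUBIC)
for n,i in zip('abcd',(a,b,cc,d)): cv2.imwrite(f'pics/z{n}.png',i[:,:,::-1]); print(i.shape)
for u,v in [(258,212),(254,237),(341,178),(330,150),(400,120)]: print('top',u,v,pt(t,u,v),plane(t,u,v,.1))
for u,v in [(315,257),(345,262),(292,193)]: print('side',u,v,pt(s,u,v))
E
```

```text
(350, 500, 3)
(480, 480, 3)
(450, 600, 3)
(500, 350, 3)
top 258 212 [0.46343962 0.27076484 0.11420779] [0.46558805 0.27302755 0.1       ]
top 254 237 [0.38999015 0.27613873 0.1394679 ] [0.39330566 0.28278231 0.1       ]
top 341 178 [0.57304873 0.02798079 0.06940474] [0.56557779 0.03002125 0.1       ]
top 330 150 [0.67038283 0.05942652 0.04451907] [0.65235841 0.06150262 0.1       ]
top 400 120 [ 0.77924841 -0.17296356  0.02294583] [ 0.74740561 -0.15459748  0.1       ]
side 315 257 [0.46911221 0.2806357  0.11934423]
side 345 262 [0.39333895 0.29140956 0.1327598 ]
side 292 193 [0.58255058 0.02768306 0.07501336]
```

```bash
python3 -c "
import cv2,numpy as np
a=cv2.imread('pics/za.png');d=cv2.imread('pics/zd.png');d=cv2.resize(d,None,fx=.7,fy=.7)
o=np.zeros((a.shape[0]+0,800,3),np.uint8);o[:a.shape[0],:500]=a;o[:d.shape[0],510:510+d.shape[1]]=d[:350];cv2.imwrite('pics/zad.png',o)
b=cv2.imread('pics/zb.png');c=cv2.imread('pics/zc.png');c=cv2.resize(c,None,fx=.53,fy=.53)
o=np.zeros((480,800,3),np.uint8);o[:480,:480]=b;o[:c.shape[0],481:481+c.shape[1]]=c;cv2.imwrite('pics/zbc.png',o)"
```

```text
(no output)
```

View pics/zad.png

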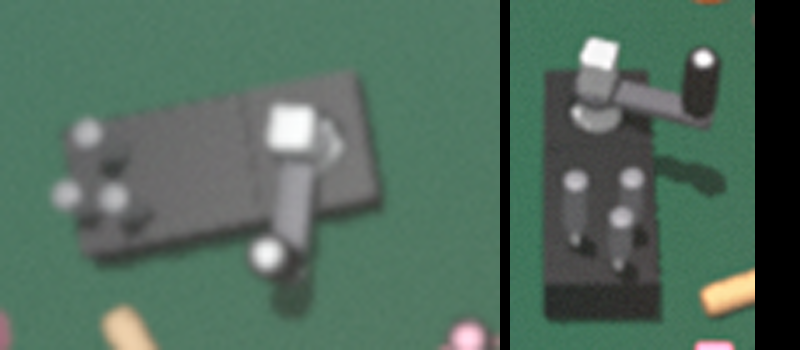

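View pics/zbc.png

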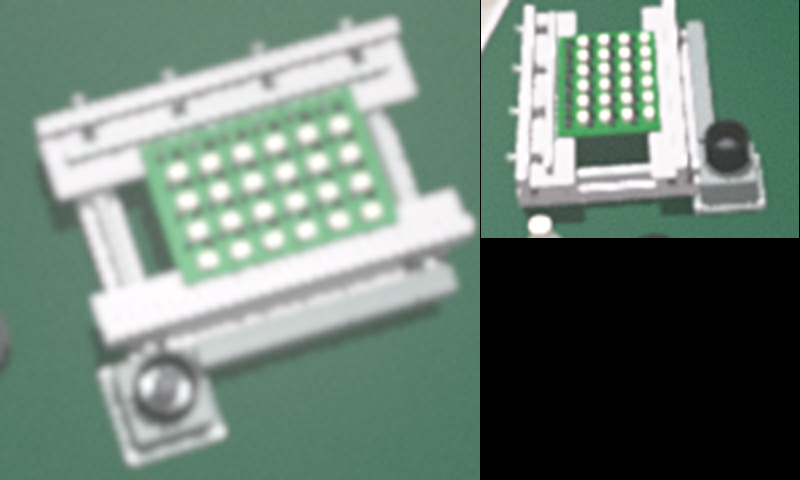

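```bash
python3 - <<'E'
from h import *
t=load('top0'); s=load('side0')
def tri(a,b):
    d1=ray(t,*a);d2=ray(s,*b);d1/=np.linalg.norm(d1);d2/=np.linalg.norm(d2)
    A=np.stack([d1,-d2],1);x=np.linalg.lstsq(A,s['eye']-t['eye'],rcond=None)[0]
    p=t['eye']+d1*x[0];q=s['eye']+d2*x[1];return (p+q)/2,np.linalg.norm(p-q)
H=tri((258.2,210.4),(315.4,255.1));K=tri((253.6,235.8),(345.1,256.9))
M=tri((341.2,177),(292.5,190.5)) # tube rim
print('head',H,'handle',K,'mouth',M)
print(plane(t,258.2,210.4,.118),plane(t,253.6,235.8,.14),plane(t,341.2,177,.086))
d=K[0]-H[0];print(np.degrees(np.arctan2(d[1],d[0])),np.linalg.norm(d[:2]))
E
```

```text
head (array([0.46898514, 0.27039088, 0.11348928]), np.float64(0.0015923093565402657)) handle (array([0.39434236, 0.27800639, 0.1352149 ]), np.float64(0.0013286549094276797)) mouth (array([0.57665441, 0.02820832, 0.08522039]), np.float64(0.008504455401325578))
[0.46747879 0.26969798 0.118     ] [0.39325981 0.27723216 0.14      ] [0.57208295 0.02842742 0.086     ]
174.17449317567667 0.07503026905416194
```

```bash
cat >> h.py <<'E'
def go(x,y,z,yawdeg,s=None):
    s=s or get_state(); T=Rq(s['eef_rot']); p=np.array(s['tool_pos'])
    y0=np.arctan2(*T.as_matrix()[[1,0],0]); d=T.inv().apply(np.array([x,y,z])-p)
    ideal=R.from_matrix([[np.cos(np.radians(yawdeg)),np.sin(np.radians(yawdeg)),0],[np.sin(np.radians(yawdeg)),-np.cos(np.radians(yawdeg)),0],[0,0,-1.]])
    print('yaw now',np.degrees(y0),'pos',p.round(4),'turn',(T.inv()*ideal).as_rotvec().round(4),'shift',d.round(4),'dist rows',np.linalg.norm(d)/.0417)
E
python3 - <<'E'
from h import *
w=load('wrist0');s=get_state();T=Rq(s['eef_rot']).inv()
print('cam in tool',T.apply(w['eye']-s['tool_pos']),'axis',T.apply(ray(w,320.6,196.4)))
go(.55,-.1,.28,0);go(.46,.035,.18,-6)
E
```

```text
cam in tool [ 0.08204371 -0.00160985 -0.14150351] axis [-3.20569621e-01  1.99728940e-04  9.47224937e-01]
yaw now 24.511758272857776 pos [ 0.2799 -0.6136  0.2302] turn [-1.900e-03  1.000e-04  4.278e-01] shift [ 0.4588 -0.3554 -0.049 ] dist rows 13.967217173756685
yaw now 24.511758272857776 pos [ 0.2799 -0.6136  0.2302] turn [-1.900e-03  2.000e-04  5.325e-01] shift [ 0.4329 -0.5154  0.0513] dist rows 16.187832015783613
```

```bash
python3 - <<'E'
from h import *
go(.55,-.1,.25,-6);go(.491,.037,.17,-6)
E
```

```text
yaw now 24.511758272857776 pos [ 0.2799 -0.6136  0.2302] turn [-1.900e-03  2.000e-04  5.325e-01] shift [ 0.4588 -0.3553 -0.019 ] dist rows 13.924196022757311
yaw now 24.511758272857776 pos [ 0.2799 -0.6136  0.2302] turn [-1.900e-03  2.000e-04  5.325e-01] shift [ 0.462  -0.5043  0.0613] dist rows 16.466572294972647
```

Request:
arm_command:
  steps:
    - [[0, 0, 0.53], [0.459, -0.355, -0.02], -1]
    - [[0, 0, 0.53], [0.459, -0.355, -0.02], -1]
    - [[0, 0, 0.53], [0.459, -0.355, -0.02], -1]
    - [[0, 0, 0.53], [0.459, -0.355, -0.02], -1]
    - [[0, 0, 0.53], [0.459, -0.355, -0.02], -1]
    - [[0, 0, 0.53], [0.459, -0.355, -0.02], -1]
    - [[0, 0, 0.53], [0.459, -0.355, -0.02], -1]
    - [[0, 0, 0.53], [0.459, -0.355, -0.02], -1]
    - [[0, 0, 0.53], [0.459, -0.355, -0.02], -1]
    - [[0, 0, 0.53], [0.459, -0.355, -0.02], -1]
    - [[0, 0, 0.53], [0.459, -0.355, -0.02], -1]
    - [[0, 0, 0.53], [0.459, -0.355, -0.02], -1]
    - [[0, 0, 0.53], [0.459, -0.355, -0.02], -1]
    - [[0, 0, 0.53], [0.459, -0.355, -0.02], -1]
    - [[0, 0, 0.53], [0.462, -0.504, 0.06], -1]
    - [[0, 0, 0.53], [0.462, -0.504, 0.06], -1]
    - [[0, 0, 0.53], [0.462, -0.504, 0.06], -1]
    - [[0, 0, 0.53], [0.462, -0.504, 0.06], -1]
    - [[0, 0, 0.53], [0.462, -0.504, 0.06], -1]
    - [[0, 0, 0.53], [0.462, -0.504, 0.06], -1]

```text
time: 1.82
tool_pos: [0.4892, 0.0378, 0.1693]
eef_rot: [-0.0, 0.999, -0.049, -0.002]
wrist_force: [0.6, 0.2, -0.1]
opening: 0.0857
```

```bash
python3 - <<'E'
from h import *
w=shot('wrist','wrist1'); print(w['eye']); print(get_state()['time'],get_state()['tool_pos'],get_state()['joints']); print(proj(w,[.573,.028,.086]))
E
```

```text
[0.57087451 0.03084304 0.31067482]
1.8667 [0.4910186  0.03652969 0.17101653] [-1.31907350e-01 -6.16741722e-02  2.07178922e+00 -4.71220219e-04
  1.13196651e+00  1.53947023e+00]
(np.float64(324.6288255151745), np.float64(78.97657370165854))
```

View pics/wrist1.png

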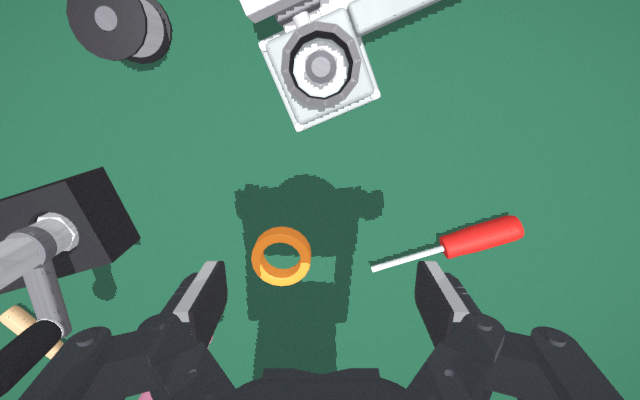

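```bash
python3 - <<'E'
from h import *
w=load('wrist1')
a=cv2.resize(w['frame'][15:135,255:385],None,fx=6,fy=5,interpolation=cv2.INTER_CUBIC)
a=cv2.resize(w['frame'][20:115,270:370],None,fx=6,fy=6,interpolation=cv2.INTER_CUBIC)
cv2.imwrite('pics/hex1.png',a[:,:,::-1])
z=cloud(w)[...,2]; print((z[45:95:3,295:347:3]*1000).astype(int))
E
```

```text
[[ 84  69  54  50  50  48  48  48  48  50  48  49  48  50  49  59  72  80]
 [ 74  59  48  47  48  49  49  49  68  49  49  49  49  49  48  49  59  73]
 [ 64  48  49  48  49  49  49  66  66  67  67  48  50  49  49  50  48  67]
 [ 53  48  49  49  50  67  68  69  72  68  69  68  48  49  47  49  48  60]
 [ 48  49  49  48  68  67  70  71  72  70  70  69  67  68  48  48  48  53]
 [ 49  47  49  48  67  70  71  73  71  72  72  71  70  66  48  49  49  48]
 [ 49  48  49  48  68  70  72  72  73  72  71  71  69  67  47  49  49  48]
 [ 49  49  48  48  69  71  72  72  72  71  73  71  71  68  48  49  48  49]
 [ 49  49  48  48  68  71  72  72  72  72  72  71  71  69  48  47  50  49]
 [ 49  48  49  49  68  70  71  71  71  72  72  71  70  67  50  48  49  49]
 [ 50  49  50  48  67  69  70  71  72  73  71  69 310  66  48  49  49  48]
 [ 49  48  49  50  66  67  69  70  71  70  71  69  67  67  49  50  48  50]
 [ 59  49  50  49  49  48  67  67  68  69  67  67  49  48  47  49  50  61]
 [310  49  50  48  48  48  49  67  66  66  49  48  48  48  49  48  52  82]
 [ 83  59  48  49  49  48  49  49  48  50  49  48  49  49  48  49  75  85]
 [ 85  85  64  48  49  49  48  49  49  50  50  49 310  48  49  68  84  84]
 [ 86  84  84  71  49  48  48  49  48  48  49  50  49  49  70  85  85  85]]
```

View pics/hex1.png

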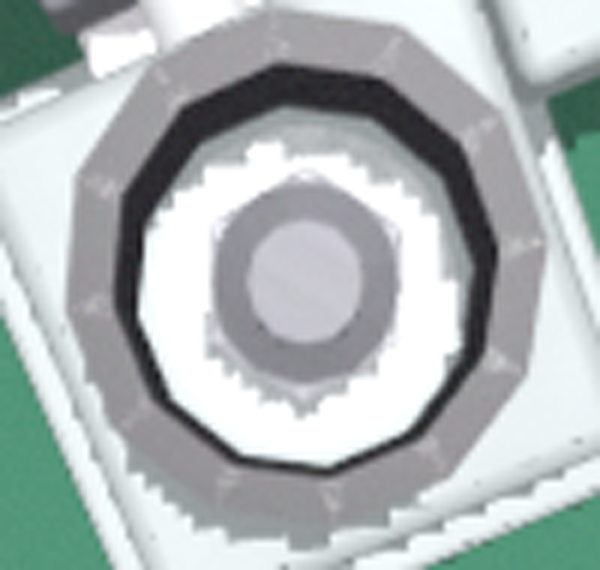

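```bash
cat > hexm.py <<'E'
from h import *
def hexfit(w,c0):
    P=cloud(w).reshape(-1,3); r=np.linalg.norm(P[:,:2]-c0,axis=1)
    rim=P[(r<.03)&(P[:,2]>.081)&(P[:,2]<.09)]
    c,rad=cv2.minEnclosingCircle((rim[:,:2]*1000).astype(np.float32)); print('rim outer c',c,'r',rad,'z',np.median(rim[:,2]))
    h=P[(r<.017)&(P[:,2]>.062)&(P[:,2]<.08)]
    hc=h[:,:2]*1000; hull=cv2.convexHull(hc.astype(np.float32))[:,0]
    print('hex n',len(h),'hull area',cv2.contourArea(hull),'(ideal 419)')
    top=P[(r<.017)&(P[:,2]>.0705)&(P[:,2]<.08)];print('cone top c',top[:,:2].mean(0)*1000,'hex mean',hc.mean(0))
    for a in range(0,60,5):
        ws=[]
        for k in range(3):
            d=np.array([np.cos(np.radians(a+60*k)),np.sin(np.radians(a+60*k))]); q=hull@d; ws.append(q.max()-q.min())
        print(a,np.round(np.mean(ws),2),end=' | ')
    m=cv2.moments(hull.reshape(-1,1,2)); g=np.array([m['m10'],m['m01']])/m['m00']
    # sixth harmonic of hull support
    th=np.radians(np.arange(0,360,1)); sup=np.array([(hull-g)@[np.cos(t),np.sin(t)] for t in th]).max(1)
    F=(sup*np.exp(-6j*th)).sum(); print('\nhull c',g,'corner dir',np.degrees(-np.angle(F.conj())/-6)%60, 'amp',abs(F)/180)
E
python3 - <<'E'
from hexm import *
hexfit(load('wrist1'),np.array([.572,.029]))
w=load('wrist1')
for q in[(302,172),(302,412),(213,220),(400,215),(400,340),(212,340),(302,280)]: print(plane(w,270+q[0]/6-.4,20+q[1]/6-.4,.068 if q[1]!=280 else .073)*1000)
E
```

```text
rim outer c (580.97607421875, 30.253463745117188) r 25.682594299316406 z 0.08507096092074164
hex n 883 hull area 680.0624108861957 (ideal 419)
cone top c [579.53007301  29.92541276] hex mean [578.3031038   29.63247331]
0 30.39 | 5 30.46 | 10 30.31 | 15 30.15 | 20 30.44 | 25 30.76 | 30 30.93 | 35 30.89 | 40 30.76 | 45 30.49 | 50 30.32 | 55 30.17 | 
hull c [574.26931714  29.12071598] corner dir 33.14851694311124 amp 0.1501044269064498
[592.84200185  29.07693173  68.        ]
[567.41660311  31.60458222  68.        ]
[588.89041537  39.55783452  68.        ]
[587.33643429  18.52423026  68.        ]
[574.13462062  19.62374594  68.        ]
[576.2568104   41.11500932  68.        ]
[581.40862267  30.20496632  73.        ]
```

```bash
python3 - <<'E'
from hexm import *
hexfit(load('wrist1'),np.array([.5805,.0302]))
go(.468,.270,.21,-5.8)
print(proj(load('top0'),[.5805,.0302,.086]),proj(load('side0'),[.5805,.0302,.086]))
E
```

```text
rim outer c (581.1444702148438, 30.08327865600586) r 25.855737686157227 z 0.08508219738259676
hex n 942 hull area 404.3249569403706 (ideal 419)
cone top c [581.07602221  30.12271334] hex mean [581.02951949  29.99944008]
0 24.19 | 5 23.9 | 10 23.43 | 15 22.87 | 20 22.23 | 25 21.87 | 30 22.61 | 35 23.26 | 40 23.76 | 45 24.13 | 50 24.32 | 55 24.32 | 
hull c [580.9646975   29.99892284] corner dir 53.390773346702986 amp 0.5571285386873676
yaw now -5.751409718752673 pos [0.491  0.0365 0.171 ] turn [0.0004 0.0005 0.0008] shift [-0.0463 -0.23   -0.0391] dist rows 5.703097238329907
(np.float64(340.5586540108133), np.float64(174.28506098327142)) (np.float64(292.44616381151326), np.float64(191.05753041170726))
```

Request:
arm_command:
  steps:
    - [[0, 0, 0], [-0.046, -0.23, -0.04], -1]
    - [[0, 0, 0], [-0.046, -0.23, -0.04], -1]
    - [[0, 0, 0], [-0.046, -0.23, -0.04], -1]
    - [[0, 0, 0], [-0.046, -0.23, -0.04], -1]
    - [[0, 0, 0], [-0.046, -0.23, -0.04], -1]
    - [[0, 0, 0], [-0.046, -0.23, -0.04], -1]
    - [[0, 0, 0], [-0.046, -0.23, -0.04], -1]
    - [[0, 0, 0], [-0.046, -0.23, -0.04], -1]

```text
time: 2.53
tool_pos: [0.4708, 0.2701, 0.2132]
eef_rot: [-0.0, 0.999, -0.05, 0.002]
wrist_force: [-0.2, -1.2, 0.1]
opening: 0.0853
```

```bash
python3 - <<'E'
from h import *
w=shot('wrist','wrist2'); s=get_state();print(s['time'],s['tool_pos'],s['joints']); print(proj(w,[.468,.27,.118]),proj(w,[.393,.278,.14]))
P=cloud(w).reshape(-1,3)
m=(np.abs(P[:,0]-.468)<.03)&(np.abs(P[:,1]-.27)<.03)&(P[:,2]>.11)&(P[:,2]<.125); h=P[m]
print('head',len(h),np.median(h[:,2]),cv2.minAreaRect((h[:,:2]*1000).astype(np.float32)))
m=(np.abs(P[:,0]-.393)<.03)&(np.abs(P[:,1]-.278)<.03)&(P[:,2]>.13)&(P[:,2]<.145); k=P[m]
print('handle',len(k),np.median(k[:,2]) if len(k) else 0,cv2.minEnclosingCircle((k[:,:2]*1000).astype(np.float32)) if len(k) else 0)
E
```

```text
2.5833 [0.47053749 0.26906869 0.21243125] [ 3.32571029e-01  8.59301028e-03  1.92333215e+00 -8.28235961e-04
  1.20767032e+00  2.00623184e+00]
(np.float64(322.5747081351669), np.float64(201.85195146950457)) (np.float64(321.98865611808213), np.float64(303.91071526933627))
head 831 0.11694319958594418 ((470.2190856933594, 274.04022216796875), (21.626487731933594, 21.70644187927246), 84.11888885498047)
handle 817 0.13865072787879837 ((396.74041748046875, 281.9271240234375), 12.584785461425781)
```

View pics/wrist2.png

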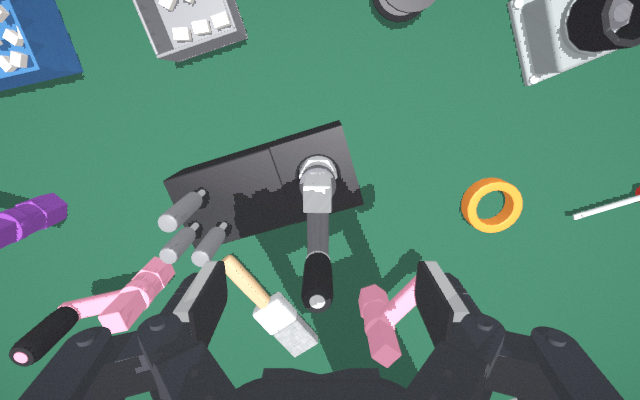

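```bash
python3 - <<'E'
from h import *
go(.470,.2724,.086,-6.0)
go(.470,.2724,.14,-6.0)
P=cloud(load('wrist2')).reshape(-1,3)
w=load('wrist2'); print(pt(w,380,340),pt(w,375,300))
E
```

```text
yaw now -5.876898127926338 pos [0.4705 0.2691 0.2124] turn [-0.0001 -0.0021  0.0021] shift [-0.0011 -0.0032  0.1264] dist rows 3.033004083097739
yaw now -5.876898127926338 pos [0.4705 0.2691 0.2124] turn [-0.0001 -0.0021  0.0021] shift [-0.001  -0.0032  0.0724] dist rows 1.7388443048882924
[0.30668188 0.22842489 0.08801432] [0.31015438 0.22400909 0.02857559]
```

Request:
arm_command:
  steps:
    - [[0, 0, 0], [-0.001, -0.003, 0.03], -1]
    - [[0, 0, 0], [-0.001, -0.003, 0.06], -1]
    - [[0, 0, 0], [-0.001, -0.003, 0.085], -1]
    - [[0, 0, 0], [-0.001, -0.003, 0.085], -1]
    - [[0, 0, 0], [-0.001, -0.003, 0.085], -1]
    - [[0, 0, 0], [-0.001, -0.003, 0.085], -1]

```text
time: 3.08
tool_pos: [0.47, 0.2719, 0.128]
eef_rot: [-0.0, 0.999, -0.052, 0.001]
wrist_force: [0.3, -0.1, 0.4]
opening: 0.0858
```

```bash
python3 - <<'E'
from h import *
go(.470,.2724,.086,-6.0)
w=shot('wrist','wrist3');P=cloud(w).reshape(-1,3)
m=(np.abs(P[:,0]-.468)<.03)&(np.abs(P[:,1]-.27)<.03)&(P[:,2]>.11)&(P[:,2]<.125); h=P[m]
print('head',len(h),np.median(h[:,2]),cv2.minAreaRect((h[:,:2]*1000).astype(np.float32)))
go(.470,.2724,.086,-6.0)
E
```

```text
yaw now -5.968807588813132 pos [0.47   0.2719 0.128 ] turn [-0.0008 -0.0022  0.0005] shift [-0.0001 -0.0005  0.042 ] dist rows 1.0063818223451981
head 1808 0.1168961507362807 ((469.89862060546875, 274.2899475097656), (21.947938919067383, 23.03424835205078), 84.55416107177734)
yaw now -5.9408290609980945 pos [0.4703 0.2723 0.1287] turn [-0.0016 -0.0036  0.001 ] shift [-0.0005  0.      0.0427] dist rows 1.023577740332222
```

View pics/wrist3.png

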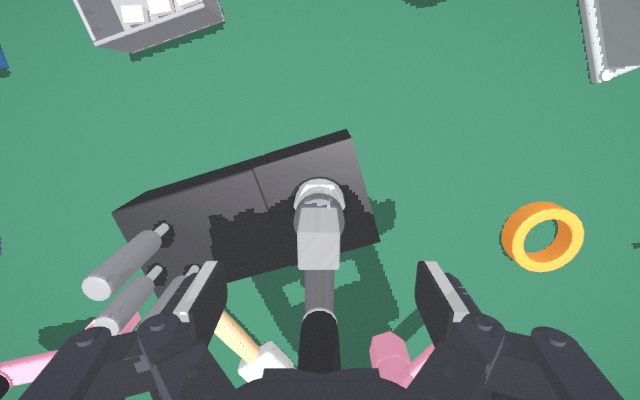

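Request:
arm_command:
  steps:
    - [[0, 0.003, 0], [0, 0, 0.025], -1]
    - [[0, 0.003, 0], [0, 0, 0.042], -1]
    - [[0, 0.003, 0], [0, 0, 0.042], -0.5]
    - [[0, 0.003, 0], [0, 0, 0.042], 0]
    - [[0, 0.003, 0], [0, 0, 0.042], 0.2]
    - [[0, 0.003, 0], [0, 0, 0.042], 0.4]
    - [[0, 0.003, 0], [0, 0, 0.042], 0.6]
    - [[0, 0.003, 0], [0, 0, 0.042], 1]
    - [[0, 0.003, 0], [0, 0, 0.042], 1]
    - [[0, 0.003, 0], [0, 0, 0.042], 1]
    - [[0, 0.003, 0], [0, 0, 0.042], 1]
    - [[0, 0.003, 0], [0, 0, 0.042], 1]
  newtons: 80

```text
time: 4.13
tool_pos: [0.4697, 0.2732, 0.0861]
eef_rot: [-0.001, 0.999, -0.051, 0.003]
wrist_force: [-1.2, 0.7, 5.8]
opening: 0.0208
```

```bash
python3 - <<'E'
from h import *
s=get_state();print(s['opening'],s['wrist_force'],s['moment'])
go(.5808,.0284,.25,24)
E
```

```text
0.02084025903573112 [-1.18372008  0.71055197  5.83279795] [-0.00681628 -0.01145905  0.0476684 ]
yaw now -5.849238281645952 pos [0.4697 0.2732 0.0861] turn [ 2.00e-04 -6.30e-03 -5.21e-01] shift [ 0.1365  0.232  -0.1634] dist rows 7.55063582189675
```

Request:
arm_command:
  steps:
    - [[0, 0, 0], [0, 0, -0.02], 1]
    - [[0, 0, 0], [0, 0, -0.04], 1]
    - [[0, 0, 0], [0, 0, -0.07], 1]
    - [[0, 0, 0], [0, 0, -0.1], 1]
    - [[0, 0, 0], [0, 0, -0.12], 1]
    - [[0, 0, 0], [0, 0, -0.12], 1]
    - [[0, 0, 0], [0, 0, -0.12], 1]

```text
time: 4.72
tool_pos: [0.4679, 0.2727, 0.2041]
eef_rot: [0.0, 0.999, -0.051, 0.002]
wrist_force: [-0.1, 0.2, -4.7]
opening: 0.0211
```

```bash
python3 - <<'E'
from h import *
s=get_state();print(s['opening'],s['wrist_force'],s['moment'])
w=shot('wrist','wrist4');shot('side','side4')
go(.5808,.0284,.21,24)
E
```

```text
0.021051082479537065 [-0.09317666  0.17091128 -4.72598485] [-0.00041774  0.01648283 -0.03246749]
yaw now -5.854857020016417 pos [0.4663 0.2721 0.2013] turn [ 0.0018  0.0023 -0.5211] shift [ 0.1387  0.2308 -0.0084] dist rows 6.46042820853709
```

View pics/wrist4.png

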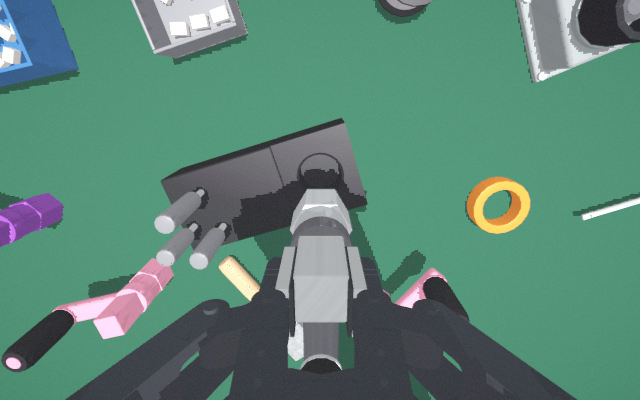

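View pics/side4.png

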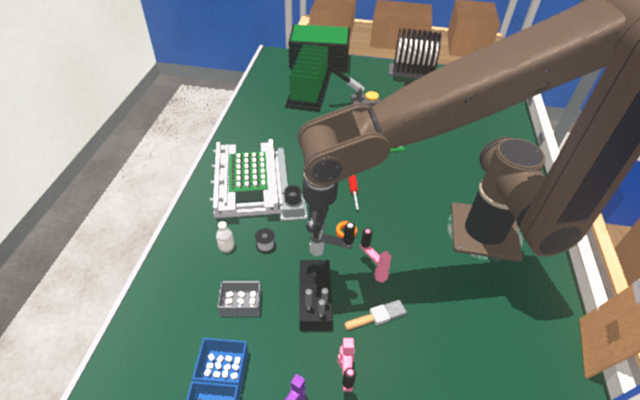

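```bash
python3 - <<'E'
from h import *
w=load('wrist4'); s=get_state(); T=Rq(s['eef_rot']).inv()
P=cloud(w)[205:300,295:350].reshape(-1,3); Q=T.apply(P-s['tool_pos'])
print(np.round(np.percentile(Q[:,2],[1,5,25,50,75,95])*1000,1))
m=(np.abs(Q[:,2]+.031)<.006)&(np.abs(Q[:,0])<.013); h=Q[m]; 
A=np.c_[h[:,:2],np.ones(len(h))]; c=np.linalg.lstsq(A,h[:,2],rcond=None)[0]; print(len(h),'slopes deg',np.degrees(c[:2]),'z',h[:,2].mean())
print(cv2.minAreaRect((h[:,:2]*1000).astype(np.float32)), h[:,:2].min(0),h[:,:2].max(0))
E
```

```text
[-35.9 -34.2 -32.6 -13.8   5.7  34.8]
1788 slopes deg [2.19254743e+01 1.61757283e-02] z -0.03231908356673142
((7.192089557647705, -1.0555791854858398), (22.11647605895996, 11.725622177124023), 89.44122314453125) [ 0.00126968 -0.01216557] [0.0129998  0.00996396]
```

```bash
python3 - <<'E'
from h import *
w=load('wrist4'); s=get_state(); T=Rq(s['eef_rot']).inv()
C=cloud(w)
for v in range(185,365,6): print(v,np.round(T.apply(C[v,320]-s['tool_pos'])*1000,1))
E
```

```text
185 [-14.4  -2.8 182.7]
191 [17.7 -2.3 59.8]
197 [17.8 -2.2 47.4]
203 [17.7 -2.2 36.6]
209 [17.3 -2.2 27.8]
215 [17.3 -2.1 18.7]
221 [18.3 -2.1  7.9]
227 [17.2 -2.1  3.1]
233 [13.4 -2.1  4.3]
239 [13.  -2.1 -1.5]
245 [12.8 -2.  -7.4]
251 [ 12.6  -2.  -13. ]
257 [ 12.5  -2.  -18.2]
263 [ 12.5  -2.  -23.3]
269 [ 13.   -1.9 -28.9]
275 [ 12.5  -1.9 -32.5]
281 [  82.1   -1.5 -144.9]
287 [  7.3  -1.9 -32.7]
293 [  5.   -1.9 -33.4]
299 [  3.5  -1.9 -35.2]
305 [ -0.2  -1.9 -33.9]
311 [ -3.4  -1.9 -33.5]
317 [ -5.5  -1.9 -34.4]
323 [-40.6  -2.1   4.9]
329 [-44.5  -2.1   4.7]
335 [-48.2  -2.1   4.4]
341 [-52.4  -2.1   4.5]
347 [-57.2  -2.1   5.2]
353 [-61.4  -2.1   5.2]
359 [-61.   -2.1   0.5]
```

```bash
python3 - <<'E'
from h import *
go(.5793,.0276,.205,24)
E
```

```text
yaw now -5.854857020016417 pos [0.4663 0.2721 0.2013] turn [ 0.0018  0.0023 -0.5211] shift [ 0.1373  0.2317 -0.0034] dist rows 6.4598534969937536
```

Request:
arm_command:
  steps:
    - [[0, 0, -0.1], [0.03, 0.04, -0.003], 1]
    - [[0, 0, -0.2], [0.05, 0.08, -0.003], 1]
    - [[0, 0, -0.3], [0.07, 0.12, -0.003], 1]
    - [[0, 0, -0.4], [0.09, 0.155, -0.003], 1]
    - [[0, 0, -0.48], [0.11, 0.185, -0.003], 1]
    - [[0, 0, -0.521], [0.125, 0.215, -0.003], 1]
    - [[0, 0, -0.521], [0.137, 0.232, -0.003], 1]
    - [[0, 0, -0.521], [0.137, 0.232, -0.003], 1]
    - [[0, 0, -0.521], [0.137, 0.232, -0.003], 1]
    - [[0, 0, -0.521], [0.137, 0.232, -0.003], 1]
    - [[0, 0, -0.521], [0.137, 0.232, -0.003], 1]

```text
time: 5.73
tool_pos: [0.5794, 0.0292, 0.2061]
eef_rot: [-0.0, 0.978, 0.209, 0.0]
wrist_force: [0.0, -0.5, -2.3]
opening: 0.0208
```

```bash
python3 - <<'E'
from h import *
s=get_state();print(s['time'],s['opening'],s['wrist_force'],s['joints'])
w=shot('wrist','wrist5')
go(.5793,.0276,.170,24)
P=cloud(w).reshape(-1,3); r=np.linalg.norm(P[:,:2]-[.581,.03],axis=1)
rim=P[(r<.03)&(P[:,2]>.082)&(P[:,2]<.088)]; print(len(rim),rim.min(0),rim.max(0))
E
```

```text
5.7333 0.020754372761962306 [ 0.02813788 -0.51226589 -2.34990049] [-1.24619939e-01  1.01115004e-01  1.83854954e+00  4.79823442e-04
  1.20206959e+00  1.02589956e+00]
yaw now 24.093461720606307 pos [0.5796 0.0293 0.2066] turn [ 0.0001 -0.0009  0.0016] shift [-0.001   0.0014  0.0366] dist rows 0.8794727158326727
784 [0.55949514 0.00458592 0.0820183 ] [0.60668048 0.05568545 0.08769887]
```

View pics/wrist5.png

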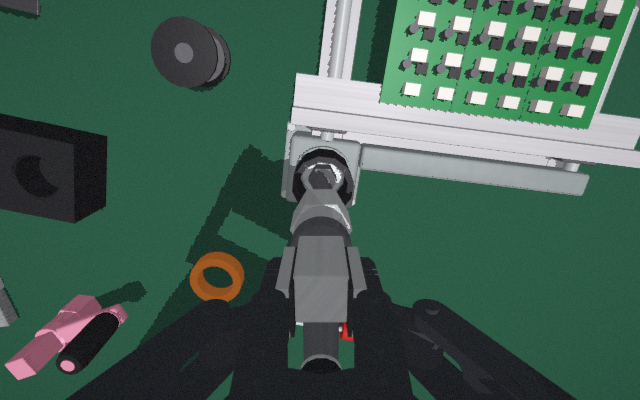

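```bash
python3 - <<'E'
from h import *
w=load('wrist5'); s=get_state(); T=Rq(s['eef_rot']).inv()
P=cloud(w).reshape(-1,3); r=np.linalg.norm(P[:,:2]-[.581,.03],axis=1)
rim=P[(r<.03)&(P[:,2]>.083)&(P[:,2]<.088)]; Q=T.apply(rim-s['tool_pos'])
c,_=cv2.findNonZero(np.ones((1,1),np.uint8)),0
from scipy.optimize import least_squares
hull=cv2.convexHull((Q[:,:2]*1000).astype(np.float32))[:,0]
hull=hull[hull[:,0]>np.median(Q[:,0]*1000)-5]
f=least_squares(lambda p:np.linalg.norm(hull-p,axis=1)-25,[0,0],loss='soft_l1');print('rim c tool',f.x,len(hull),np.abs(f.fun).max())
C=cloud(w)
for v in(190,200,210,225): 
  q=T.apply(C[v]-s['tool_pos'])*1000; m=(q[:,0]>8)&(q[:,0]<24)&(q[:,2]<75)&(np.abs(q[:,1])<25); 
  if m.sum(): print(v,q[m][:,1].min(),q[m][:,1].max(),q[m][:,0].max())
E
cat > /dev/null
```

```text
rim c tool [ 2.00318892 -0.28465483] 21 0.40050578355421607
190 -11.140733787048958 8.01528156524369 16.771794544364955
200 -15.286683644085329 12.163559825525613 16.91292535210533
210 -15.468731682617708 12.314700613659399 16.14638802675791
225 -14.459093310579213 11.330901760371631 17.024933560773658
```

Request:
arm_command:
  steps:
    - [[0, 0, 0], [0.001, 0.0013, 0.015], 1]
    - [[0, 0, 0], [0.001, 0.0013, 0.03], 1]
    - [[0, 0, 0], [0.001, 0.0013, 0.045], 1]
    - [[0, 0, 0], [0.001, 0.0013, 0.05], 1]
    - [[0, 0, 0], [0.001, 0.0013, 0.054], 1]
    - [[0, 0, 0], [0.001, 0.0013, 0.058], 1]
    - [[0, 0, 0], [0.001, 0.0013, 0.062], 1]
    - [[0, 0, 0], [0.001, 0.0013, 0.062], 1]

```text
time: 6.45
tool_pos: [0.5821, 0.0274, 0.1456]
eef_rot: [0.0, 0.978, 0.208, 0.001]
wrist_force: [-0.4, -0.2, -4.1]
opening: 0.0213
```

```bash
python3 - <<'E'
from h import *
s=get_state();print(s['time'],s['opening'],s['wrist_force'],s['moment'],s['tool_pos'])
w=shot('wrist','wrist6')
E
```

```text
6.45 0.02131459137327473 [-0.41402449 -0.22452535 -4.05821023] [-0.01748913 -0.03307742  0.0273931 ] [0.58210548 0.02738948 0.14557328]
```

View pics/wrist6.png

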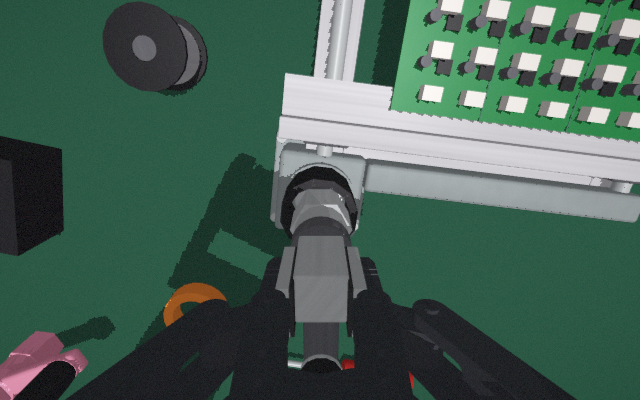

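Request:
arm_command:
  steps:
    - [[0, 0, 0], [0, 0, 0.003], 1]
    - [[0, 0, 0], [0, 0, 0.006], 1]
    - [[0, 0, 0], [0, 0, 0.009], 1]
    - [[0, 0, 0], [0, 0, 0.012], 1]
    - [[0, 0, 0], [0, 0, 0.014], 1]
    - [[0, 0, 0], [0, 0, 0.014], 1]

```text
time: 7.0
tool_pos: [0.5827, 0.0272, 0.1336]
eef_rot: [0.0, 0.978, 0.208, 0.001]
wrist_force: [-4.0, 1.9, 4.8]
opening: 0.0212
```

```bash
python3 - <<'E'
from h import *
s=get_state();print(s['time'],s['opening'],s['wrist_force'],s['moment'],s['tool_pos'])
E
```

```text
7.0 0.021187561949304864 [-3.9689273   1.86050977  4.77351955] [0.23475995 0.93736226 0.06176086] [0.58269822 0.02717778 0.13363834]
```

Request:
arm_command:
  steps:
    - [[0, 0, 0], [-0.0005, -0.0006, 0], 1]
    - [[0, 0, 0], [-0.001, -0.0012, 0], 1]
    - [[0, 0, 0], [-0.001, -0.0012, 0.001], 1]
    - [[0, 0, 0], [-0.001, -0.0012, 0.002], 1]
    - [[0, 0, 0], [-0.001, -0.0012, 0.002], 1]

```text
time: 7.42
tool_pos: [0.5826, 0.0274, 0.1333]
eef_rot: [0.001, 0.978, 0.208, 0.003]
wrist_force: [-4.0, 0.9, 11.4]
opening: 0.0209
```

```bash
python3 - <<'E'
from h import *
s=get_state();print(s['time'],s['opening'],s['wrist_force'],s['moment'],s['tool_pos'],s['eef_rot'])
E
```

```text
7.4167 0.020863239260006827 [-3.99911303  0.89829747 11.3990201 ] [0.02630906 1.01209926 0.08058552] [0.58255713 0.02738856 0.13330074] [0.0013193  0.97812932 0.20797053 0.00309054]
```

Request:
arm_command:
  steps:
    - [[0, 0, 0.05], [-0.001, 0, 0.001], 1]
    - [[0, 0, 0.1], [-0.001, 0, 0.001], 1]
    - [[0, 0, 0.15], [-0.001, 0, 0.001], 1]
    - [[0, 0, 0.15], [-0.001, 0, 0.001], 1]

```text
time: 7.75
tool_pos: [0.5803, 0.028, 0.1281]
eef_rot: [-0.0, 0.991, 0.133, 0.002]
wrist_force: [0.9, 0.7, -2.5]
opening: 0.0207
```

```bash
python3 - <<'E'
from h import *
s=get_state();print(s['time'],s['opening'],s['wrist_force'],s['moment'],s['tool_pos'],s['eef_rot'])
E
```

```text
7.75 0.02074273074146188 [ 0.86908553  0.68866036 -2.46295515] [ 0.42112571 -0.24261499  0.00558742] [0.58025912 0.02797983 0.12811695] [-2.31228616e-04  9.91068737e-01  1.33331463e-01  2.32940958e-03]
```

Request:
arm_command:
  steps:
    - [[0, 0, -0.03], [0, 0, 0.003], 1]
    - [[0, 0, -0.05], [0, 0, 0.006], 1]
    - [[0, 0, -0.05], [0, 0, 0.009], 1]
    - [[0, 0, -0.05], [0, 0, 0.012], 1]
    - [[0, 0, -0.05], [0, 0, 0.014], 1]
    - [[0, 0, -0.05], [0, 0, 0.014], 1]

```text
time: 8.25
tool_pos: [0.5805, 0.0278, 0.1162]
eef_rot: [0.0, 0.987, 0.159, 0.002]
wrist_force: [-1.8, 3.2, 4.1]
opening: 0.0211
```

```bash
python3 - <<'E'
from h import *
s=get_state();print(s['time'],s['opening'],s['wrist_force'],s['moment'],s['tool_pos'],s['eef_rot'])
w=shot('wrist','wrist7')
E
```

```text
8.25 0.021089153280567756 [-1.78522822  3.22013108  4.12699243] [0.67641061 0.35430801 0.00181983] [0.58045686 0.02778186 0.11616177] [2.53213176e-05 9.87331082e-01 1.58665281e-01 1.63150957e-03]
```

View pics/wrist7.png

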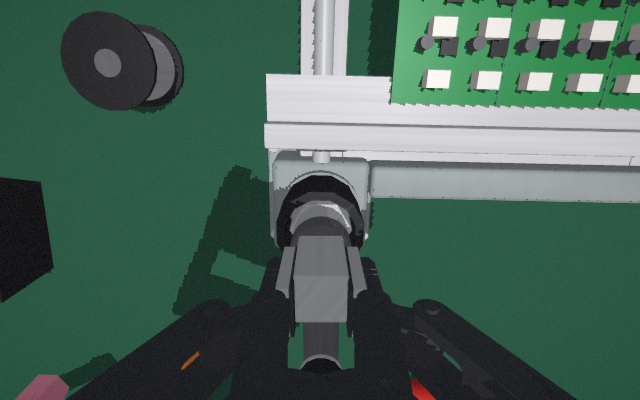

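Request:
arm_command:
  steps:
    - [[0, 0, 0], [0, 0, 0], 0.4]
    - [[0, 0, 0], [0, 0, 0], 0]
    - [[0, 0, 0], [0, 0, 0], 0]
    - [[0, 0, 0], [0, 0, 0], 0]
    - [[0, 0, 0], [0, 0, -0.02], 0]
    - [[0, 0, 0], [0, 0, -0.05], 0]
    - [[0, 0, 0], [0, 0, -0.085], 0]
    - [[0, 0, 0], [-0.02, 0, -0.12], 0]
    - [[0, 0, 0], [-0.06, 0, -0.12], 0]
    - [[0, 0, 0], [-0.08, 0, -0.12], 0]
    - [[0, 0, 0], [-0.08, 0, -0.12], 0]
    - [[0, 0, 0], [-0.08, 0, -0.12], 0]

```text
time: 9.3
tool_pos: [0.5032, 0.002, 0.2347]
eef_rot: [0.001, 0.987, 0.158, 0.002]
wrist_force: [0.4, -0.6, -0.2]
opening: 0.0427
```

```bash
cat > crank.py <<'E'
from h import *
def crank(w,ax=(.5815,.029),zt=.148,hd=None):
    P=cloud(w).reshape(-1,3); r=np.linalg.norm(P[:,:2]-ax,axis=1)
    h=P[(r<.02)&(P[:,2]>.140)&(P[:,2]<.155)]
    print('head',len(h),np.median(h[:,2]),cv2.minAreaRect((h[:,:2]*1000).astype(np.float32)))
    k=P[(r>.055)&(r<.095)&(P[:,2]>.164)&(P[:,2]<.176)]
    if len(k):
        print('handle',len(k),np.median(k[:,2]),cv2.minEnclosingCircle((k[:,:2]*1000).astype(np.float32)),np.median(k[:,:2],axis=0))
E
python3 - <<'E'
from crank import *
s=get_state();print(s['time'],s['opening'],s['wrist_force'],s['moment'],s['tool_pos'],s['eef_rot'])
w=shot('wrist','wrist8'); crank(w); t=shot('top','top8')
z=cv2.resize(t['frame'][80:230,290:450],None,fx=5,fy=4)[:,:,::-1];cv2.imwrite('pics/top8z.png',cv2.resize(t['frame'][80:210,300:430],None,fx=4,fy=4,interpolation=cv2.INTER_CUBIC)[:,:,::-1])
E
```

```text
9.3 0.04269830761100157 [ 0.35099333 -0.56254483 -0.19299378] [-0.0231336  -0.02195594  0.07298082] [0.50317271 0.00199034 0.23471979] [6.89181969e-04 9.87402564e-01 1.58214624e-01 1.95794138e-03]
head 1167 0.14698222325679933 ((580.7239990234375, 29.5915584564209), (21.322105407714844, 21.9947566986084), 18.379987716674805)
handle 941 0.1689570582550553 ((509.73138427734375, 6.2276611328125), 12.137443542480469) [0.51104735 0.00654588]
```

View pics/wrist8.png

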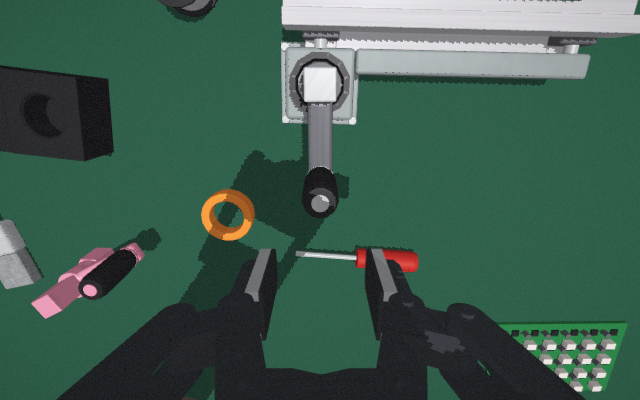

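View pics/top8z.png

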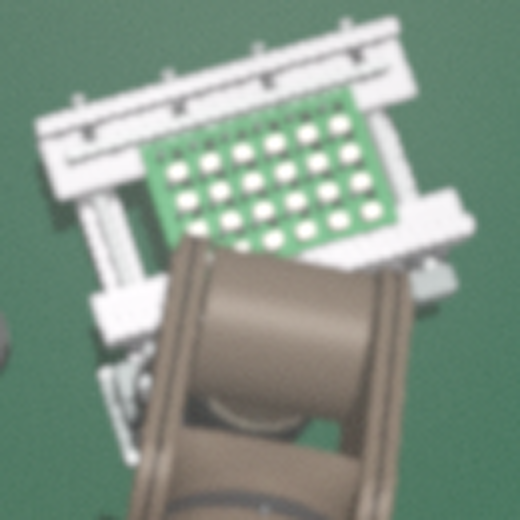

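```bash
python3 - <<'E'
from h import *
go(.5101,.0047,.131,18.3)
E
```

```text
yaw now 18.2533488910058 pos [0.5041 0.0023 0.2345] turn [ 0.0015 -0.0031 -0.0008] shift [ 0.0061 -0.0006  0.1035] dist rows 2.4864309646065
```

Request:
arm_command:
  steps:
    - [[0, 0, 0], [0.006, -0.0005, 0.02], 0]
    - [[0, 0, 0], [0.006, -0.0005, 0.05], 0]
    - [[0, 0, 0], [0.006, -0.0005, 0.08], 0]
    - [[0, 0, 0], [0.006, -0.0005, 0.103], 0]
    - [[0, 0, 0], [0.006, -0.0005, 0.103], 0]
    - [[0, 0, 0], [0.006, -0.0005, 0.103], 0.3]
    - [[0, 0, 0], [0.006, -0.0005, 0.103], 0.6]
    - [[0, 0, 0], [0.006, -0.0005, 0.103], 1]
    - [[0, 0, 0], [0.006, -0.0005, 0.103], 1]
    - [[0, 0, 0], [0.006, -0.0005, 0.103], 1]
  newtons: 35

```text
time: 10.23
tool_pos: [0.5103, 0.0047, 0.1324]
eef_rot: [0.001, 0.987, 0.159, 0.003]
wrist_force: [1.8, 1.1, -5.4]
opening: 0.0248
```

```bash
cat > wind.py <<'E'
from h import *
import sys
A=np.array([.5813,.0282])
def wind(a0,steps,z=None,Rr=.075):
    s=get_state(); T=Rq(s['eef_rot']); p=np.array(s['tool_pos'])
    cur=np.degrees(np.arctan2(p[1]-A[1],p[0]-A[0]))%360; print('t',s['time'],'pos',p.round(4),'ang',cur,'rad',np.linalg.norm(p[:2]-A),'F',s['wrist_force'].round(1),'M',s['moment'].round(2),'op',s['opening'])
    p0=np.r_[A+Rr*np.array([np.cos(np.radians(a0)),np.sin(np.radians(a0))]),p[2]]
    y0=np.arctan2(*T.as_matrix()[[1,0],0])
    print('yaw',np.degrees(y0))
    ex=np.array([np.cos(y0),np.sin(y0)]);ey=np.array([np.sin(y0),-np.cos(y0)])
    for a in steps:
        q=A+Rr*np.array([np.cos(np.radians(a0-a)),np.sin(np.radians(a0-a))])-p0[:2]
        print(a,round(q@ex,4),round(q@ey,4))
E
python3 - <<'E'
from wind import *
wind(198.3,list(range(10,201,10)))
E
```

```text
t 10.2333 pos [0.5103 0.0047 0.1324] ang 198.30027856845038 rad 0.07478485323145971 F [ 1.8  1.1 -5.4] M [ 0.02 -0.25 -0.01] op 0.0248429028626076
yaw 18.262865388953795
10 0.0011 -0.013
20 0.0045 -0.0257
30 0.01 -0.0375
40 0.0175 -0.0482
50 0.0268 -0.0575
60 0.0375 -0.065
70 0.0493 -0.0705
80 0.0619 -0.0739
90 0.075 -0.075
100 0.088 -0.0739
110 0.1006 -0.0705
120 0.1125 -0.065
130 0.1232 -0.0575
140 0.1324 -0.0483
150 0.1399 -0.0376
160 0.1455 -0.0257
170 0.1489 -0.0131
180 0.15 -0.0001
190 0.1489 0.0129
200 0.1455 0.0256
```

Request:
arm_command:
  steps:
    - [[0, 0, 0], [0.0011, -0.013, 0], 1]
    - [[0, 0, 0], [0.0045, -0.0257, 0], 1]
    - [[0, 0, 0], [0.01, -0.0375, 0], 1]
    - [[0, 0, 0], [0.0175, -0.0482, 0], 1]
    - [[0, 0, 0], [0.0268, -0.0575, 0], 1]
    - [[0, 0, 0], [0.0375, -0.065, 0], 1]

```text
time: 10.73
tool_pos: [0.525, 0.0785, 0.1321]
eef_rot: [0.002, 0.987, 0.159, 0.002]
wrist_force: [2.2, -5.3, -3.7]
opening: 0.025
```

```bash
python3 - <<'E'
from wind import *
s=get_state(); p=s['tool_pos']; w=shot('wrist','wrist9')
wind(138.3,list(range(10,201,10)))
E
```

```text
t 10.7833 pos [0.5265 0.0798 0.1324] ang 136.67713733409738 rad 0.0752677120675517 F [ 0.5 -3.7 -3.4] M [-0.65 -0.06 -0.07] op 0.025136425114127295
yaw 18.343705350212797
10 0.0119 -0.0055
20 0.0245 -0.0089
30 0.0375 -0.01
40 0.0505 -0.0089
50 0.0632 -0.0055
60 0.075 0.0001
70 0.0857 0.0076
80 0.0949 0.0168
90 0.1024 0.0275
100 0.1079 0.0394
110 0.1113 0.052
120 0.1125 0.065
130 0.1113 0.0781
140 0.1079 0.0907
150 0.1024 0.1025
160 0.0949 0.1132
170 0.0856 0.1225
180 0.0749 0.13
190 0.063 0.1355
200 0.0504 0.1389
```

View pics/wrist9.png

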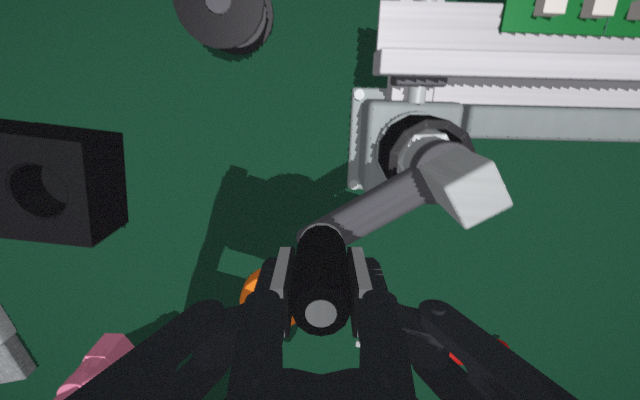

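Request:
arm_command:
  steps:
    - [[0, 0, 0], [0.0119, -0.0055, 0], 1]
    - [[0, 0, 0], [0.0245, -0.0089, 0], 1]
    - [[0, 0, 0], [0.0375, -0.01, 0], 1]
    - [[0, 0, 0], [0.0505, -0.0089, 0], 1]
    - [[0, 0, 0], [0.0632, -0.0055, 0], 1]
    - [[0, 0, 0], [0.075, 0, 0], 1]
    - [[0, 0, 0], [0.0857, 0.0076, 0], 1]
    - [[0, 0, 0], [0.0949, 0.0168, 0], 1]
    - [[0, 0, 0], [0.1024, 0.0275, 0], 1]
    - [[0, 0, 0], [0.1079, 0.0394, 0], 1]
    - [[0, 0, 0], [0.1113, 0.052, 0], 1]
    - [[0, 0, 0], [0.1125, 0.065, 0], 1]

```text
time: 11.78
tool_pos: [0.6531, 0.0516, 0.1324]
eef_rot: [-0.0, 0.987, 0.159, 0.002]
wrist_force: [-0.4, 3.5, 0.6]
opening: 0.0248
```

```bash
python3 - <<'E'
from wind import *
w=shot('wrist','wrist10')
wind(18.3,list(range(10,201,10)))
E
```

```text
t 11.8333 pos [0.6538 0.0488 0.1324] ang 15.847681615672075 rad 0.07541613147991764 F [0.4 1.5 0.8] M [ 0.62 -0.04 -0.03] op 0.025034403389380844
yaw 18.16496399824698
10 -0.0011 0.013
20 -0.0045 0.0257
30 -0.01 0.0375
40 -0.0174 0.0483
50 -0.0267 0.0575
60 -0.0373 0.065
70 -0.0492 0.0706
80 -0.0618 0.074
90 -0.0748 0.0752
100 -0.0878 0.0741
110 -0.1005 0.0707
120 -0.1123 0.0652
130 -0.1231 0.0577
140 -0.1323 0.0485
150 -0.1399 0.0378
160 -0.1454 0.026
170 -0.1488 0.0134
180 -0.15 0.0004
190 -0.1489 -0.0127
200 -0.1455 -0.0253
```

View pics/wrist10.png

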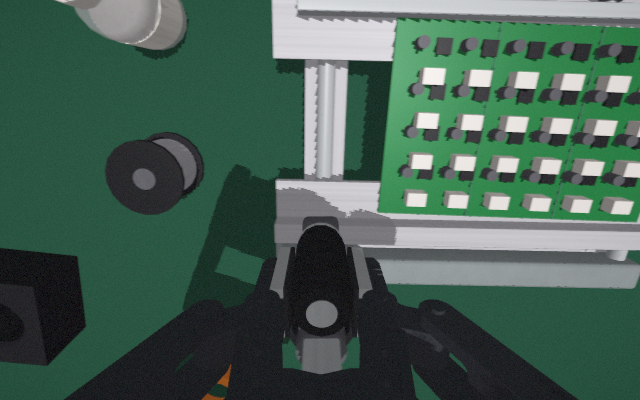

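```bash
cat > prof.py <<'E'
from h import *
A=np.array([.5808,.030])
def fy(fn):
    w=load(fn); f=w['frame'].astype(int); 
    g=(f[...,1]>f[...,0]+40)&(f[...,1]>90)  # bright pcb green
    return g
def prof(fn,yaw,y0,y1,x0=.02,x1=.26,st=.002):
    w=load(fn);P=cloud(w).reshape(-1,3);c,s=np.cos(np.radians(yaw)),np.sin(np.radians(yaw))
    d=P[:,:2]-A; X=d[:,0]*c+d[:,1]*s; Y=-d[:,0]*s+d[:,1]*c
    C=w['frame'].reshape(-1,3)
    for x in np.arange(x0,x1,st):
        m=(X>=x)&(X<x+st)&(Y>y0)&(Y<y1)
        if m.sum()>3: print(f"{x*1000:.0f}:{np.median(P[m,2])*1000:.0f}/{C[m].mean(0).astype(int)}",end='  ')
    print()
def railang(fn,zlo=.07,zhi=.08):
    w=load(fn);P=cloud(w).reshape(-1,3); m=(P[:,2]>zlo)&(P[:,2]<zhi)&(np.linalg.norm(P[:,:2]-A,axis=1)>.03)
    q=P[m,:2]; u,sv,vt=np.linalg.svd(q-q.mean(0),full_matrices=False); print(fn,m.sum(),np.degrees(np.arctan2(vt[0,1],vt[0,0])))
E
python3 - <<'E'
from prof import *
for fn in('wrist5','wrist10'):
    P=cloud(load(fn)); print(fn,np.histogram(P[...,2],bins=np.arange(.05,.09,.002)))
prof('wrist10',17,-.10,-.06)
prof('wrist5',17,-.10,-.06)
E
```

```text
wrist5 (array([ 4659,   554,   146,   623,  6698,  6166, 12485,  2598,   862,
        1073,  4859,  6295,   760,   147,   155,   138,   192,   754,
         177]), array([0.05 , 0.052, 0.054, 0.056, 0.058, 0.06 , 0.062, 0.064, 0.066,
       0.068, 0.07 , 0.072, 0.074, 0.076, 0.078, 0.08 , 0.082, 0.084,
       0.086, 0.088]))
wrist10 (array([ 5405,   416,   184,   737,  9697, 11286, 24078,  5197,  2178,
        2427,  9266, 10769,  2028,   196,   122,    50,    37,   198,
          50]), array([0.05 , 0.052, 0.054, 0.056, 0.058, 0.06 , 0.062, 0.064, 0.066,
       0.068, 0.07 , 0.072, 0.074, 0.076, 0.078, 0.08 , 0.082, 0.084,
       0.086, 0.088]))
20:51/[148 155 156]  22:51/[148 155 157]  24:51/[149 156 157]  26:51/[149 156 158]  28:51/[148 155 157]  30:44/[116 121 123]  32:39/[ 99 103 105]  54:72/[185 184 188]  56:73/[193 192 197]  58:73/[194 193 197]  60:73/[199 197 201]  62:73/[201 199 204]  64:73/[201 199 204]  66:73/[197 195 199]  68:68/[141 139 144]  70:59/[184 182 187]  72:59/[194 195 198]  74:62/[ 78 142  99]  76:62/[ 51 134  78]  78:62/[ 57 138  82]  80:62/[ 76 145  97]  82:6
[... 1984 characters left out ...]
181]  90:62/[104 173 126]  92:62/[ 90 167 116]  94:62/[ 91 168 117]  96:62/[ 81 149 104]  98:63/[ 80 119  94]  100:64/[ 86 109  95]  102:64/[ 87 107  96]  104:65/[ 90 104  96]  106:70/[175 195 179]  108:70/[183 208 188]  110:70/[183 206 187]  112:70/[178 203 183]  114:63/[149 192 161]  116:62/[105 173 126]  118:62/[ 91 168 116]  120:62/[ 88 165 114]  122:63/[ 75 127  92]  124:63/[ 79 110  90]  126:64/[ 86 108  95]  128:64/[ 84 105  93]  130:66/[123 134 126]  132:70/[185 207 188]  134:70/[176 203 182]  136:71/[182 204 185]  138:70/[174 201 180]  140:63/[105 169 125]  142:62/[ 99 168 121]  144:62/[ 86 163 112]  146:62/[ 81 154 105]  148:63/[ 74 113  88]  150:63/[ 71 104  83]  152:64/[73 96 82]
```

```bash
python3 - <<'E'
from prof import *
prof('wrist10',17,-.16,-.04,.064,.078,.0005)
prof('wrist10',17,-.16,-.04,.188,.225,.0005)
# rail angle from wall/board edges
for fn in('wrist10',):
    w=load(fn);P=cloud(w).reshape(-1,3);d=P[:,:2]-A
    for yaw in(14,15,16,17,18,19):
        c,s=np.cos(np.radians(yaw)),np.sin(np.radians(yaw));X=d[:,0]*c+d[:,1]*s;Y=-d[:,0]*s+d[:,1]*c
        m=(P[:,2]>.07)&(P[:,2]<.077)&(X>.05)&(X<.075)&(np.abs(Y+.1)<.12)
        e=[X[m&(np.abs(Y-yy)<.005)].max() for yy in(-.04,-.07,-.1,-.13,-.15) if (m&(np.abs(Y-yy)<.005)).sum()>5]; print(yaw,np.round(e,4))
E
```

```text
64:73/[196 194 198]  64:73/[196 194 198]  65:73/[195 193 197]  66:73/[194 192 197]  66:73/[186 185 189]  66:73/[163 162 166]  67:184/[105 106 109]  68:188/[90 91 94]  68:187/[95 95 99]  68:73/[129 129 133]  69:68/[134 132 137]  70:66/[126 125 129]  70:60/[156 154 159]  70:59/[186 184 188]  71:59/[191 190 194]  72:59/[185 184 188]  72:59/[181 182 185]  73:59/[172 172 176]  73:60/[143 157 150]  74:62/[109 136 119]  74:62/[ 75 121  90]  75:62/[ 65 124  84]  75:62/[ 61 124  81]  76:62/[ 49 118  72]  76:62/[ 46 117  69]  77:62/[ 46 119  70]  77:63/[ 45 115  68]  78:62/[ 46 116  69]  
188:62/[ 68 145  92]  188:62/[ 69 146  94]  189:62/[ 67 145  92]  190:62/[ 67 144  92]  190:62/[ 69 146  94]  190:62/[ 66 143  91]  191:62/[ 68 145  93]  192:62/[ 68 145  93]  192:62/[ 67 145  92]  192:62/[ 69 145  93]  193:62/[ 63 132  85]  194:62/[ 62 123  81]  194:62/[ 71 111  85]  194:63/[ 92 101  98]  195:68/[100 102 103]  196:74/[163 166 168]  196:74/[199 202 204]  196:74/[202 205 207]  197:74/[201 204 206]  198:74/[200 203 204]  198:74/[198 201 203]  198:74/[199 201 203]  199:74/[199 202 204]  200:74/[198 201 203]  200:74/[199 202 204]  200:74/[199 201 203]  201:74/[198 201 203]  202:74/[197 200 202]  202:74/[192 195 197]  202:73/[181 183 185]  203:72/[163 165 168]  204:70/[112 113 116]  205:69/[73 73 76]  206:61/[149 147 152]  206:59/[167 167 171]  207:59/[169 168 172]  
14 [0.0725 0.0739 0.075  0.075  0.075 ]
15 [0.0718 0.0727 0.0738 0.0747 0.075 ]
16 [0.071  0.0715 0.072  0.0723 0.0726]
17 [0.0703 0.0704 0.0699 0.0701 0.07  ]
18 [0.0696 0.0691 0.0683 0.068  0.0675]
19 [0.0691 0.0679 0.0669 0.0658 0.065 ]
```

Request:
arm_command:
  steps:
    - [[0, 0, 0], [-0.0011, 0.013, 0], 1]
    - [[0, 0, 0], [-0.0045, 0.0257, 0], 1]
    - [[0, 0, 0], [-0.01, 0.0375, 0], 1]
    - [[0, 0, 0], [-0.0174, 0.0483, 0], 1]
    - [[0, 0, 0], [-0.0267, 0.0575, 0], 1]
    - [[0, 0, 0], [-0.0373, 0.065, 0], 1]
    - [[0, 0, 0], [-0.0492, 0.0706, 0], 1]
    - [[0, 0, 0], [-0.0618, 0.074, 0], 1]
    - [[0, 0, 0], [-0.0748, 0.0752, 0], 1]
    - [[0, 0, 0], [-0.0878, 0.0741, 0], 1]
    - [[0, 0, 0], [-0.1005, 0.0707, 0], 1]
    - [[0, 0, 0], [-0.1123, 0.0652, 0], 1]
    - [[0, 0, 0], [-0.1231, 0.0577, 0], 1]
    - [[0, 0, 0], [-0.1323, 0.0485, 0], 1]
    - [[0, 0, 0], [-0.1399, 0.0378, 0], 1]
    - [[0, 0, 0], [-0.1454, 0.026, 0], 1]
    - [[0, 0, 0], [-0.1454, 0.026, 0], 1]

```text
time: 13.25
tool_pos: [0.5213, -0.018, 0.1312]
eef_rot: [0.001, 0.987, 0.159, 0.004]
wrist_force: [5.0, 3.4, -3.6]
opening: 0.0249
```

```bash
python3 - <<'E'
from wind import *
wind(218.3,list(range(10,81,10)))
w=shot('wrist','wrist11'); shot('side','side11'); shot('top','top11')
from prof import *
prof('wrist11',17,-.16,-.04,.064,.09,.0005)
prof('wrist11',17,-.16,-.04,.19,.23,.0005)
cv2.imwrite('pics/side11z.png',cv2.resize(load('side11')['frame'][130:230,195:315],None,fx=5,fy=5,interpolation=cv2.INTER_CUBIC)[:,:,::-1])
cv2.imwrite('pics/top11z.png',cv2.resize(load('top11')['frame'][80:200,300:420],None,fx=5,fy=5,interpolation=cv2.INTER_CUBIC)[:,:,::-1])
E
```

```text
t 13.25 pos [ 0.5213 -0.018   0.1312] ang 217.6173320661287 rad 0.0757480947472058 F [ 5.   3.4 -3.6] M [ 0.66 -0.94  0.  ] op 0.02485386202273298
yaw 18.31532460562052
10 -0.0034 -0.0126
20 -0.0045 -0.0257
30 -0.0034 -0.0387
40 0.0 -0.0513
50 0.0055 -0.0632
60 0.013 -0.0739
70 0.0223 -0.0831
80 0.033 -0.0906
65:1/[101 107 107]  66:-1/[90 98 97]  66:-1/[50 67 61]  66:-1/[27 52 42]  67:-1/[26 51 41]  68:-1/[26 51 41]  68:-1/[26 52 41]  68:-1/[26 51 41]  69:-1/[26 51 41]  70:-1/[26 52 41]  70:-1/[26 51 41]  70:-1/[26 51 41]  71:-1/[26 51 41]  72:-1/[26 51 41]  72:-1/[26 51 41]  73:-1/[26 51 40]  73:-1/[26 52 41]
```

View pics/wrist11.png

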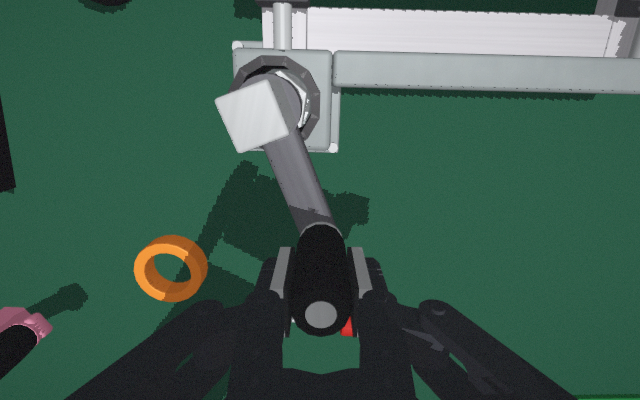

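View pics/top11z.png

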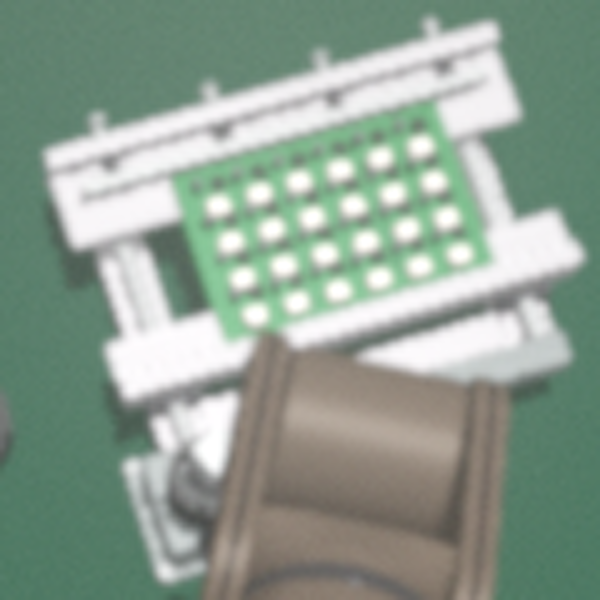

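View pics/side11z.png

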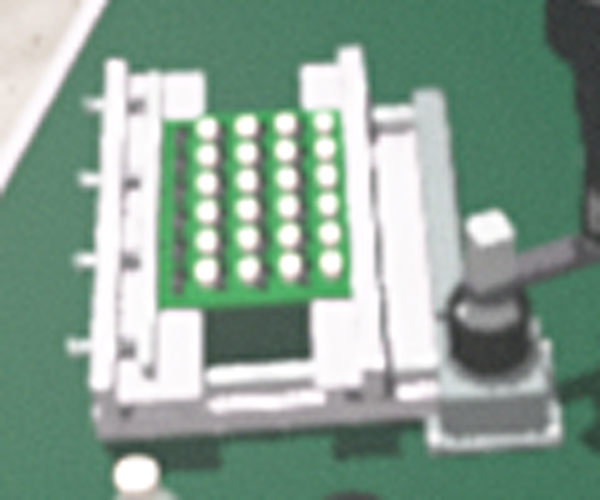

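Request:
arm_command:
  steps:
    - [[0, 0, 0], [-0.0034, -0.0126, 0], 1]
    - [[0, 0, 0], [-0.0045, -0.0257, 0], 1]
    - [[0, 0, 0], [-0.0034, -0.0387, 0], 1]
    - [[0, 0, 0], [0, -0.0513, 0], 1]
    - [[0, 0, 0], [0.0055, -0.0632, 0], 1]
    - [[0, 0, 0], [0.0055, -0.0632, 0], 1]
    - [[0, 0, 0], [0.0055, -0.0632, 0], 1]

```text
time: 13.98
tool_pos: [0.5072, 0.0429, 0.1315]
eef_rot: [0.001, 0.987, 0.159, 0.002]
wrist_force: [2.3, -0.4, -1.1]
opening: 0.0246
```

```bash
python3 - <<'E'
from wind import *
wind(167.6,[10,20,30,40])
go(.70,.06,.24,18.3)
E
```

```text
t 13.9833 pos [0.5072 0.0429 0.1315] ang 168.7611247845019 rad 0.07559629803155345 F [ 2.3 -0.4 -1.1] M [-0.23 -0.54  0.01] op 0.024579118961399003
yaw 18.35370118238253
10 0.0076 -0.0106
20 0.017 -0.0197
30 0.0278 -0.0271
40 0.0397 -0.0325
yaw now 18.35370118238253 pos [0.5072 0.0429 0.1315] turn [ 0.0027 -0.0027  0.0009] shift [ 0.1887  0.0448 -0.1079] dist rows 5.322252118332063
```

Request:
arm_command:
  steps:
    - [[0, 0, 0], [0, 0, 0], 0.5]
    - [[0, 0, 0], [0, 0, 0], 0.1]
    - [[0, 0, 0], [0, 0, 0], 0]
    - [[0, 0, 0], [0, 0, 0], 0]
    - [[0, 0, 0], [0, 0, -0.02], 0]
    - [[0, 0, 0], [0, 0, -0.05], 0]
    - [[0, 0, 0], [0, 0, -0.08], 0]
    - [[0, 0, 0], [0, 0, -0.11], 0]
    - [[0, 0, 0], [0.03, 0.02, -0.11], 0]
    - [[0, 0, 0], [0.06, 0.045, -0.11], 0]
    - [[0, 0, 0], [0.09, 0.065, -0.11], 0]
    - [[0, 0, 0], [0.12, 0.09, -0.1], 0]
    - [[0, 0, 0], [0.15, 0.11, -0.09], 0]
    - [[0, 0, 0], [0.188, 0.139, -0.09], 0]
    - [[0, 0, 0], [0.188, 0.139, -0.09], 0]
    - [[0, 0, 0], [0.188, 0.139, -0.09], 0]
    - [[0, 0, 0], [0.188, 0.139, -0.09], 0]

```text
time: 15.4
tool_pos: [0.7286, -0.0298, 0.2214]
eef_rot: [-0.0, 0.987, 0.159, 0.0]
wrist_force: [0.3, 0.8, -0.7]
opening: 0.0426
```

```bash
python3 - <<'E'
from prof import *
w=shot('wrist','wrist12');s=get_state();print(s['time'],s['tool_pos'])
prof('wrist12',17,-.16,-.04,.068,.09,.001)
prof('wrist12',17,-.16,-.04,.19,.24,.0005)
E
```

```text
15.45 [ 0.72833455 -0.02945126  0.2223966 ]
68:73/[161 159 163]  69:73/[160 159 163]  70:73/[156 155 159]  71:73/[160 159 164]  72:73/[159 158 162]  73:73/[158 157 161]  74:73/[163 162 166]  75:73/[159 158 163]  76:73/[159 158 162]  77:73/[158 156 161]  78:73/[154 152 157]  79:73/[159 157 161]  80:71/[137 136 140]  81:67/[113 122 118]  82:62/[ 46 107  65]  83:62/[ 37 100  57]  84:62/[ 37 100  57]  85:62/[ 40 102  59]  86:62/[ 49 103  65]  87:62/[39 94 56]  88:62/[40 95 57]  89:62/[45 98 61]  
190:63/[101 140 116]  190:63/[ 98 140 113]  191:63/[ 95 137 111]  192:62/[ 96 168 120]  192:63/[ 98 176 124]  192:62/[ 99 178 125]  193:62/[101 179 127]  194:62/[101 180 128]  194:62/[100 178 126]  194:62/[102 181 129]  195:62/[100 178 126]  196:62/[101 179 127]  196:62/[102 180 128]  196:62/[101 179 127]  197:62/[103 181 129]  198:62/[100 178 126]  198:62/[103 181 129]  198:62/[101 178 127]  199:62/[ 92 167 117]  200:62/[ 78 147 101]  200:62/[ 60 123  81]  200:62/[ 55 103  71]  201:73/[110 129 119]  202:74/[184 188 189]  202:74/[205 208 210]  202:74/[207 210 212]  203:74/[208 211 213]  204:74/[
[... 897 characters left out ...]
4:73/[216 215 220]  225:73/[217 215 220]  225:73/[217 215 220]  226:73/[216 214 219]  226:73/[215 213 218]  227:73/[214 212 217]  227:73/[213 212 216]  228:73/[214 213 217]  228:73/[215 214 218]  229:73/[214 212 217]  229:73/[212 210 215]  230:73/[211 209 214]  230:73/[210 208 213]  231:73/[211 209 214]  231:73/[211 209 214]  232:73/[214 212 217]  232:73/[212 210 215]  233:73/[206 204 209]  233:72/[192 192 196]  234:70/[182 183 186]  234:69/[192 194 196]  235:70/[182 185 187]  235:69/[184 188 189]  236:70/[190 193 195]  236:70/[190 194 195]  237:69/[168 174 174]  237:28/[187 187 190]  238:27/[214 213 217]  238:27/[205 204 208]  239:27/[193 195 198]  239:26/[163 170 170]  240:69/[163 170 170]
```

View pics/wrist12.png

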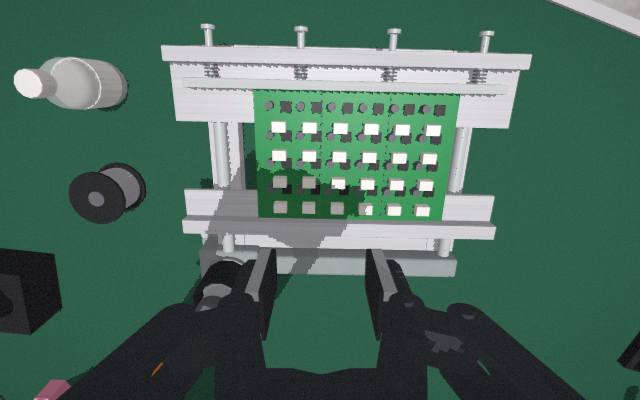

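```bash
python3 - <<'E'
from h import *
go(.5072,.0429,.225,18.3)
go(.5072,.0429,.1315,18.3)
E
```

```text
yaw now 18.272766543905433 pos [ 0.7283 -0.0295  0.2224] turn [ 0.0005 -0.0019 -0.0005] shift [-0.1873 -0.138  -0.003 ] dist rows 5.579958598058553
yaw now 18.272766543905433 pos [ 0.7283 -0.0295  0.2224] turn [ 0.0005 -0.0019 -0.0005] shift [-0.1875 -0.1381  0.0905] dist rows 5.990280288929666
```

Request:
arm_command:
  steps:
    - [[0, 0, 0], [-0.03, -0.022, -0.003], 0]
    - [[0, 0, 0], [-0.06, -0.044, -0.003], 0]
    - [[0, 0, 0], [-0.09, -0.066, -0.003], 0]
    - [[0, 0, 0], [-0.12, -0.088, -0.003], 0]
    - [[0, 0, 0], [-0.15, -0.11, -0.003], 0]
    - [[0, 0, 0], [-0.175, -0.13, -0.003], 0]
    - [[0, 0, 0], [-0.1875, -0.138, -0.003], 0]
    - [[0, 0, 0], [-0.1875, -0.138, -0.003], 0]
    - [[0, 0, 0], [-0.1875, -0.138, -0.003], 0]
    - [[0, 0, 0], [-0.1875, -0.138, -0.003], 0]

```text
time: 16.28
tool_pos: [0.5081, 0.0425, 0.2257]
eef_rot: [0.001, 0.987, 0.159, 0.003]
wrist_force: [0.4, 0.4, -0.3]
opening: 0.0429
```

```bash
python3 - <<'E'
from crank import *
w=shot('wrist','wrist13'); crank(w); go(.5072,.0429,.1315,18.3)
E
```

```text
head 1197 0.1474595904613233 ((580.047607421875, 30.984628677368164), (22.002775192260742, 22.082075119018555), 80.00830841064453)
handle 972 0.16868401678178607 ((506.9333190917969, 44.749290466308594), 11.957011222839355) [0.50798729 0.0452748 ]
yaw now 18.265904250420757 pos [0.5085 0.0423 0.2254] turn [ 0.0021 -0.0045 -0.0006] shift [-0.0015 -0.0011  0.0939] dist rows 2.2527955547355765
```

View pics/wrist13.png

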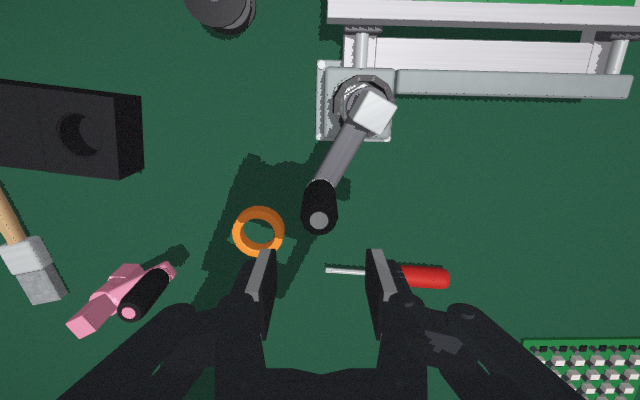

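Request:
arm_command:
  steps:
    - [[0, 0, 0], [-0.0015, -0.001, 0.03], 0]
    - [[0, 0, 0], [-0.0015, -0.001, 0.06], 0]
    - [[0, 0, 0], [-0.0015, -0.001, 0.094], 0]
    - [[0, 0, 0], [-0.0015, -0.001, 0.094], 0]
    - [[0, 0, 0], [-0.0015, -0.001, 0.094], 0.3]
    - [[0, 0, 0], [-0.0015, -0.001, 0.094], 0.6]
    - [[0, 0, 0], [-0.0015, -0.001, 0.094], 1]
    - [[0, 0, 0], [-0.0015, -0.001, 0.094], 1]
    - [[0, 0, 0], [-0.0015, -0.001, 0.094], 1]
  newtons: 35

```text
time: 17.08
tool_pos: [0.5075, 0.0425, 0.1315]
eef_rot: [0.001, 0.987, 0.159, 0.003]
wrist_force: [3.5, -1.7, -6.0]
opening: 0.0249
```

```bash
python3 - <<'E'
from wind import *
wind(169.3,[10,20,30,40,50,60,72])
E
```

```text
t 17.0833 pos [0.5075 0.0425 0.1315] ang 169.02801593273819 rad 0.07520908209483564 F [ 3.5 -1.7 -6. ] M [-0.32 -0.28  0.01] op 0.024880147122553414
yaw 18.270397377774497
10 0.0073 -0.0108
20 0.0164 -0.0203
30 0.027 -0.0279
40 0.0387 -0.0337
50 0.0513 -0.0373
60 0.0643 -0.0387
72 0.0799 -0.0373
```

Request:
arm_command:
  steps:
    - [[0, 0, 0], [0.0073, -0.0108, 0], 1]
    - [[0, 0, 0], [0.0164, -0.0203, 0], 1]
    - [[0, 0, 0], [0.027, -0.0279, 0], 1]
    - [[0, 0, 0], [0.0387, -0.0337, 0], 1]
    - [[0, 0, 0], [0.0513, -0.0373, 0], 1]
    - [[0, 0, 0], [0.0643, -0.0387, 0], 1]
    - [[0, 0, 0], [0.0799, -0.0373, 0], 1]
    - [[0, 0, 0], [0.0799, -0.0373, 0], 1]
    - [[0, 0, 0], [0.0799, -0.0373, 0], 1]
    - [[0, 0, 0], [0.0799, -0.0373, 0], 1]

```text
time: 17.92
tool_pos: [0.5712, 0.1036, 0.131]
eef_rot: [0.001, 0.987, 0.159, 0.002]
wrist_force: [0.9, -4.0, -2.7]
opening: 0.025
```

```bash
python3 - <<'E'
from wind import *
wind(97.3,[5,10])
go(.728,-.030,.222,18.3)
E
```

```text
t 17.9167 pos [0.5712 0.1036 0.131 ] ang 97.66023059353923 rad 0.0760945096085098 F [ 0.9 -4.  -2.7] M [-0.72 -0.1   0.  ] op 0.02503163950567923
yaw 18.293730432804388
5 0.0064 0.0015
10 0.0126 0.0036
yaw now 18.293730432804388 pos [0.5712 0.1036 0.131 ] turn [ 0.0017 -0.0035 -0.0001] shift [ 0.1073  0.1763 -0.0903] dist rows 5.401046250115291
```

Turned 71.4° from 169.0 to 97.7, which should press the bar in about 4 mm more. I'll release the handle, lift clear and look from above.

Request:
arm_command:
  steps:
    - [[0, 0, 0], [0, 0, 0], 0.5]
    - [[0, 0, 0], [0, 0, 0], 0.1]
    - [[0, 0, 0], [0, 0, 0], 0]
    - [[0, 0, 0], [0, 0, 0], 0]
    - [[0, 0, 0], [0, 0, -0.02], 0]
    - [[0, 0, 0], [0, 0, -0.05], 0]
    - [[0, 0, 0], [0, 0, -0.08], 0]
    - [[0, 0, 0], [0, 0, -0.105], 0]
    - [[0, 0, 0], [0.02, 0.03, -0.105], 0]
    - [[0, 0, 0], [0.04, 0.06, -0.105], 0]
    - [[0, 0, 0], [0.06, 0.09, -0.105], 0]
    - [[0, 0, 0], [0.08, 0.12, -0.1], 0]
    - [[0, 0, 0], [0.1, 0.15, -0.09], 0]
    - [[0, 0, 0], [0.107, 0.176, -0.09], 0]
    - [[0, 0, 0], [0.107, 0.176, -0.09], 0]
    - [[0, 0, 0], [0.107, 0.176, -0.09], 0]
    - [[0, 0, 0], [0.107, 0.176, -0.09], 0]

```text
time: 19.33
tool_pos: [0.7269, -0.0294, 0.2215]
eef_rot: [-0.0, 0.987, 0.159, 0.002]
wrist_force: [-0.2, 1.3, -0.2]
opening: 0.0425
```

```bash
python3 - <<'E'
from prof import *
w=shot('wrist','wrist14');s=get_state();print(s['time'],s['tool_pos'])
for y in((-.16,-.1),(-.1,-.04)):
  prof('wrist14',17,*y,.078,.094,.001)
  prof('wrist14',17,*y,.2,.228,.0005)
from crank import crank; crank(w)
E
```

```text
19.3833 [ 0.72678763 -0.02899884  0.22175921]
78:73/[181 179 184]  79:73/[181 180 184]  80:73/[183 182 186]  81:73/[179 178 182]  82:73/[177 176 180]  83:73/[179 177 181]  84:72/[149 149 152]  85:67/[117 125 122]  86:62/[ 50 112  69]  87:62/[36 99 56]  88:62/[ 41 105  61]  89:62/[ 42 107  63]  90:62/[ 56 117  74]  91:62/[ 42 105  61]  92:62/[ 44 107  64]  93:62/[ 51 108  68]  
200:62/[110 186 135]  200:62/[108 183 134]  201:62/[108 183 133]  202:62/[110 186 136]  202:62/[110 185 136]  202:62/[109 184 133]  203:62/[ 99 171 123]  204:62/[ 82 150 104]  204:62/[ 62 123  82]  205:62/[ 49 104  66]  205:73/[100 121 109]  206:74/[184 187 188]  206:74/[205 208 209]  207:74/[208 211 212]  207:74/[209 211 213]  208:74/[208 210 212]  208:74/[207 210 212]  209:74/[208 211 213]  209:74/[209 212 214]  210:74/[211 214 216]  210:74/[212 214 216]  211:74/[211 214 216]  211:74/[211 213 215]  212:74/[210 213 215]  212:74/[207 210 211]  213:73/[199 202 204]  213:73/[189 190 193]  214:59/[198 198 202]  214:59/[210 209 213]  215:59/[197 196 201]  215:59/[231 230 234]  216:59/[206 205 210]  216:59/[230 228 
[... 1488 characters left out ...]
15:59/[217 216 221]  216:59/[206 204 209]  216:59/[219 218 223]  217:59/[215 213 218]  217:59/[215 214 219]  218:59/[199 198 203]  218:59/[221 219 224]  219:59/[203 201 206]  219:59/[188 187 192]  220:59/[176 175 180]  220:60/[142 141 145]  221:59/[131 130 134]  221:68/[128 126 130]  222:73/[195 193 198]  222:73/[214 213 217]  223:73/[216 214 219]  223:73/[217 216 221]  224:73/[218 217 222]  224:73/[219 218 222]  225:73/[219 217 222]  225:73/[218 216 221]  226:73/[217 215 220]  226:73/[216 214 219]  227:73/[215 213 218]  227:73/[215 214 218]  228:73/[216 214 219]  
head 0 nan ((0.0, 0.0), (0.0, 0.0), 0.0)
handle 787 0.16867196405949705 ((571.4738159179688, 104.05933380126953), 12.549433708190918) [0.57440208 0.1035829 ]
  return _methods._mean(a, axis=axis, dtype=dtype,
  ret = ret.dtype.type(ret / rcount)
```

View pics/wrist14.png

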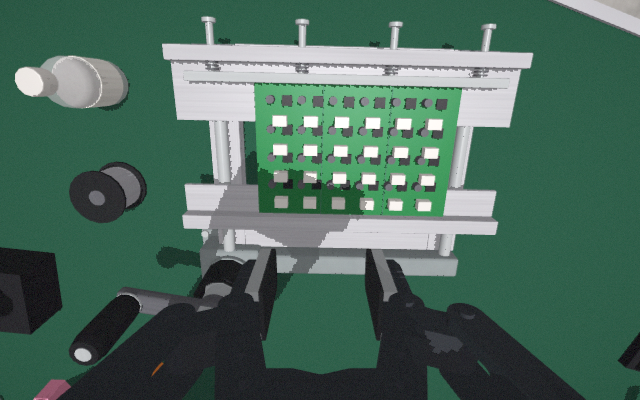

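```bash
python3 - <<'E'
from h import *
shot('side','side15')
a=load('side0')['frame'];b=load('side15')['frame']
cv2.imwrite('pics/cmp15.png',cv2.resize(np.hstack([a[:,150:450],b[:,150:450]]),None,fx=1.3,fy=1.3)[:,:,::-1])
E
```

```text
(no output)
```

View pics/cmp15.png

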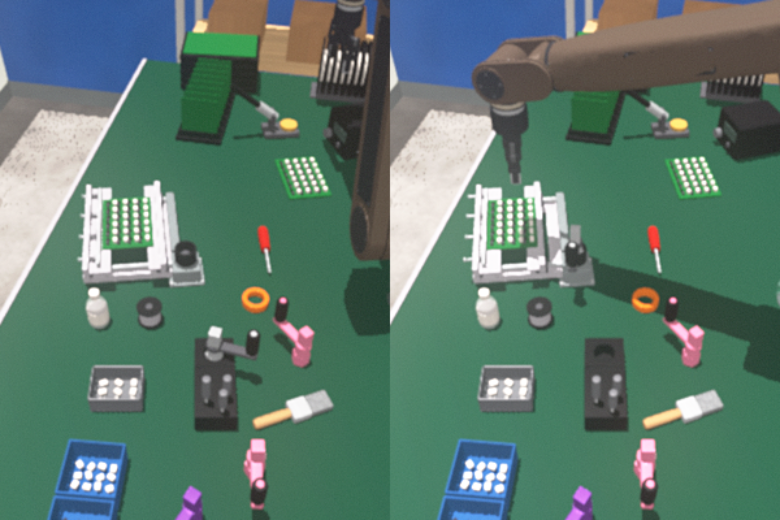

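In the before/after side views, all the bystanders are where they were and the crank is in the tube. The robot is touching nothing, so I'm handing in.

```bash
python3 -c "
from h import *
print(get_state()['time'],get_state()['wrist_force']); print(job.finish_job())"
```

```text
19.4333 [ 0.10677452 -0.06909056 -0.42024333]
the job is handed in; nothing more can be done
None
```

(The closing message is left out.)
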